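# Clip the cart wheels and pack the service kit

## Task

Finish the two cart wheels standing on the bench: push each open retaining clip sideways into the groove of an axle, one clip on each axle, until it snaps fully home and lies flat on the hub. Only when both clips are home, pack every bottle, tin and case of the service kit that is out on the bench upright into the wooden crate, each standing on the crate's floor, and leave the screwdriver, sanding block, tape measure, bearing and wrench where they lie.

Things in the scene. Friction and masses are not known exactly. Their poses are not given: they have to be found in the camera images.
- axle1: fixed wheel station: 120 mm square base plate, a black 100 mm wheel lying flat on it, steel axle upright in the middle; origin under the plate's centre, z up. Flat grey hub face (84 mm across) 50 mm above the table; above it the axle's groove (16 mm diameter, 10 mm high), then its head (26 mm diameter, top 72 mm above the table). A clip can enter from any side
- axle2: the second wheel station, exactly like axle1
- axle1_groove (a point): point on the axis of axle1, half-way up its 10 mm high groove (5 mm above the hub face, 55 mm above the table)
- axle2_groove (a point): the same point of axle2
- clip1_throat (a point): open steel retaining clip, 6 mm thick, lying flat: centre of its U throat, 3 mm above its underside; mouth toward the clip's +x, z up. Two sprung jaws, 34 mm wide in all, reach 12 mm ahead of it; their nubs (11 mm apart) spread over the 16 mm groove core and snap behind it. The push takes about 5 to 10 N, begins 16 mm before home and ends with this point on the axle's axis (1-2 mm play)
- clip1_tab (a point): centre of the red tab of clip1: 20 mm long (along the clip's x), 10 mm thick (y), from 6 to 50 mm above the clip's underside; this point is 33 mm behind the throat centre (toward the clip's -x) and 28 mm above the underside
- clip2_throat (a point): the other clip: centre of its U throat, 3 mm above its underside; mouth toward the clip's +x, z up. Two sprung jaws, 34 mm wide in all, reach 12 mm ahead of it; their nubs (11 mm apart) spread over the 16 mm groove core and snap behind it. The push takes about 5 to 10 N, begins 16 mm before home and ends with this point on the axle's axis (1-2 mm play)
- clip2_tab (a point): centre of the red tab of clip2: 20 mm long (along the clip's x), 10 mm thick (y), from 6 to 50 mm above the clip's underside; this point is 33 mm behind the throat centre (toward the clip's -x) and 28 mm above the underside
- glue_mid (a point): glue bottle: yellow body about 52 mm square and 38 mm tall, with a central round orange cap, 24 mm diameter, 36 mm tall. Its mid point is the centre, 37 mm above the underside and 37 mm below the top of the cap; z up.
- oil_mid (a point): oil bottle: round blue body 52 mm across, 38 mm tall, with a central round white cap, 24 mm diameter, 36 mm tall. Its mid point is the centre, 37 mm above the underside and 37 mm below the top of the cap; z up.
- wax_mid (a point): wax tin: round brass-coloured body 52 mm across, 38 mm tall, with a central round wooden knob, 24 mm diameter, 36 mm tall. Its mid point is the centre, 37 mm above the underside and 37 mm below the top of the knob; z up.
- bits_mid (a point): bit case: green body about 52 mm square and 38 mm tall, with a central black square knob, 24 mm wide (sides parallel to the body's), 36 mm tall. Its mid point is the centre, 37 mm above the underside and 37 mm below the top of the knob; z up.
- case_mid (a point): long parts case: red body 114 mm long (its x) by 52 mm wide (its y), 38 mm tall, with a central black bar handle on top 40 mm long (x), 16 mm wide (y), 36 mm tall. Its mid point is the centre, 37 mm above the underside and 37 mm below the top of the handle; z up.
- crate: fixed open wooden crate, 138 mm (its x) by 198 mm (its y), 42 mm tall outside, walls and floor 6 mm (inside 126 by 186 mm, 36 mm deep); origin at the centre of its underside, z up. Filled in two rows of three 52 mm places it takes the whole kit, the long case filling two places
- screwdriver: screwdriver, blue handle, lying; not part of the job
- sanding_block: cork sanding block, 70 x 50 x 30 mm; not part of the job
- tape_measure: yellow tape measure, 60 x 35 x 55 mm; not part of the job
- bearing: steel ball bearing, 36 mm across, 11 mm high, lying flat; not part of the job
- wrench: wrench, lying; not part of the job

How it is judged:
On the way, in this order (a step that is already met when the one before it is completed fails the run):
1. both clips are seated in axle grooves (((horizontal distance between clip1_throat and axle1_groove below 0.005 m and z of clip1_throat in the frame of axle1 between 0.0495 and 0.0595 m and angle between clip1_throat's own z axis and vertical below 0.2 rad) or (horizontal distance between clip1_throat and axle2_groove below 0.005 m and z of clip1_throat in the frame of axle2 between 0.0495 and 0.0595 m and angle between clip1_throat's own z axis and vertical below 0.2 rad)) and ((horizontal distance between clip2_throat and axle1_groove below 0.005 m and z of clip2_throat in the frame of axle1 between 0.0495 and 0.0595 m and angle between clip2_throat's own z axis and vertical below 0.2 rad) or (horizontal distance between clip2_throat and axle2_groove below 0.005 m and z of clip2_throat in the frame of axle2 between 0.0495 and 0.0595 m and angle between clip2_throat's own z axis and vertical below 0.2 rad))), for 0.2 s.
2. every kit item that is there is packed in the crate (x of glue_mid in the frame of crate between -0.05 and 0.05 m and y of glue_mid in the frame of crate between -0.08 and 0.08 m and z of glue_mid in the frame of crate between 0.034 and 0.05 m and angle between each of glue_mid, oil_mid, wax_mid, bits_mid, case_mid's own z axis and vertical below 0.15 rad and x of oil_mid in the frame of crate between -0.05 and 0.05 m and y of oil_mid in the frame of crate between -0.08 and 0.08 m and z of oil_mid in the frame of crate between 0.034 and 0.05 m and x of wax_mid in the frame of crate between -0.05 and 0.05 m and y of wax_mid in the frame of crate between -0.08 and 0.08 m and z of wax_mid in the frame of crate between 0.034 and 0.05 m and x of bits_mid in the frame of crate between -0.05 and 0.05 m and y of bits_mid in the frame of crate between -0.08 and 0.08 m and z of bits_mid in the frame of crate between 0.034 and 0.05 m and x of case_mid in the frame of crate between -0.05 and 0.05 m and y of case_mid in the frame of crate between -0.08 and 0.08 m and z of case_mid in the frame of crate between 0.034 and 0.05 m), for 0.2 s.
At the end, for the whole second after the job is handed in: Each clip's throat within 5 mm of an axle's axis and of its groove's height, tilt under 0.2 rad; each kit item present has its middle within 50 mm (short way) and 80 mm (long way) of the crate's centre, stands on its floor, upright within 0.15 rad; all at rest (all of step 1 and all of step 2 and linear speed of each of glue, oil, wax, bits, case, clip1, clip2 below 0.03 m/s); the robot touches nothing.
It fails at once if a bystander (screwdriver, sanding block, tape measure, bearing, wrench) is knocked more than 5 cm away (distance of any of screwdriver, sanding_block, tape_measure, bearing, wrench from where it was at the start of the episode above 0.05 m).
It fails at once if a kit item is packed before both clips are home (not (((horizontal distance between clip1_throat and axle1_groove below 0.005 m and z of clip1_throat in the frame of axle1 between 0.0495 and 0.0595 m and angle between clip1_throat's own z axis and vertical below 0.2 rad) or (horizontal distance between clip1_throat and axle2_groove below 0.005 m and z of clip1_throat in the frame of axle2 between 0.0495 and 0.0595 m and angle between clip1_throat's own z axis and vertical below 0.2 rad)) and ((horizontal distance between clip2_throat and axle1_groove below 0.005 m and z of clip2_throat in the frame of axle1 between 0.0495 and 0.0595 m and angle between clip2_throat's own z axis and vertical below 0.2 rad) or (horizontal distance between clip2_throat and axle2_groove below 0.005 m and z of clip2_throat in the frame of axle2 between 0.0495 and 0.0595 m and angle between clip2_throat's own z axis and vertical below 0.2 rad))) and ((x of glue_mid in the frame of crate between -0.05 and 0.05 m and y of glue_mid in the frame of crate between -0.08 and 0.08 m and z of glue_mid in the frame of crate between 0.034 and 0.05 m and angle between glue_mid's own z axis and vertical below 0.15 rad) or (x of oil_mid in the frame of crate between -0.05 and 0.05 m and y of oil_mid in the frame of crate between -0.08 and 0.08 m and z of oil_mid in the frame of crate between 0.034 and 0.05 m and angle between oil_mid's own z axis and vertical below 0.15 rad) or (x of wax_mid in the frame of crate between -0.05 and 0.05 m and y of wax_mid in the frame of crate between -0.08 and 0.08 m and z of wax_mid in the frame of crate between 0.034 and 0.05 m and angle between wax_mid's own z axis and vertical below 0.15 rad) or (x of bits_mid in the frame of crate between -0.05 and 0.05 m and y of bits_mid in the frame of crate between -0.08 and 0.08 m and z of bits_mid in the frame of crate between 0.034 and 0.05 m and angle between bits_mid's own z axis and vertical below 0.15 rad) or (x of case_mid in the frame of crate between -0.05 and 0.05 m and y of case_mid in the frame of crate between -0.08 and 0.08 m and z of case_mid in the frame of crate between 0.034 and 0.05 m and angle between case_mid's own z axis and vertical below 0.15 rad))).
Of glue, oil, wax, bits, case only 3 to 5 are there at a start; the rules pass over those that are not, and their reading is None.
At some moment in a run one of glue, oil, wax, bits, case may be knocked a few centimetres aside while the robot is not near it.
It also fails if it takes over 210 s, if anything falls off the work surface, if the arm or the gripper's body presses on something with over 40 N, if the wrist force passes 120 N, or if a joint passes its speed limit or range.

## Robot

A 6-joint arm with a two-finger parallel gripper is mounted at the origin on the work surface. World frame = base frame: x ahead of the robot, y to its left, z up, the work surface at z = 0. Lengths are in m, angles in rad, forces in N, time in s.
With the tool pointing down it reaches from about 0.25 to 0.725 m from the base axis. Payload 4 kg.
Tool frame: the origin (TCP) lies midway between the tips of the shut fingers; the grasp point (between the pads) lies 19 mm behind it; z points along the fingers, y is the direction in which the jaws open and shut (so a half turn about z gives the same grasp; the last joint's range is limited). The gripper opens to 85 mm and grips with 20 to 120 N. Pads are 22 mm wide; open, the fingers measure 114 mm over their backs; the gripper's body (76 mm by 85 mm) begins 54 mm behind the grasp point. The pads swing forward as they close: fully open they stand 13 mm farther back than shut.
Start: joints at [1.314, 0.241, 0.005, 1.335, 0, 1.571], TCP at [0.127, 0.484, 0.231] pointing down, gripper open.
Joint ranges: [-2.72, 2.72], [-1.05, 1.87], [-1.09, 1.28], [-1.99, 2.15], [-1.42, 1.44], [-3.14, 3.14]. Speed limits (rad/s): [2.79, 2.79, 3.14, 3.14, 3.14, 3.14].

## Interface

Orientations are given as a unit quaternion [x, y, z, w].
In Python, from workcell import get_obs, camera, camera_model, job_done, masks_of gives the robot as it stands.
- The arm moves only by the tool jog_arm, never from a script. Its argument "deltas" is a list that holds one entry, the list of rows, each a list of 7 numbers: the shift along the tool's x, y, z in mm, then the turn, a rotation vector about the tool's x, y, z in degrees, then the finger opening in mm, from 0 to 85.4. A call has 1 to 5 rows; each row shifts and turns the pose as measured when the row begins, along the tool's axes as they then stand; what a row does not reach is not made up. A row lasts 1/10 s, in which the tool goes at most 50 mm and 8.59 degrees, less where a joint would pass 70% of its speed; a pose out of reach is approached as far as the arm can. A call with a gripper value outside its range is refused whole. The fingers move at their own pace and stop on an object; the grip force is fixed at half the most. Time passes only in rows, so rows that do not move let the fingers close. It gives the time, the measured TCP pose, the force and the opening at its end, in the units of the state.
- get_obs(): the state, without advancing time (a new reading comes with each control period).
- camera(name): name is "scene" or "side" or "wrist"; returns the picture (400x640x3 uint8, red, green, blue); there is no depth.
- camera_model(name): a dict with "fovy" (degrees; the focal length in pixels is half the picture's height over the tangent of half this angle, whatever the lens; pixels are square), "cx", "cy" (the principal point, pixels), "pose" (4x4, takes a point from camera to world coordinates); the wrist camera has in their place "T_tool_cam" (4x4, takes a point from camera to tool coordinates, whose origin is the TCP and whose axes are the flange's). Camera axes: x right, y down, z forward; pixel columns grow to the right and rows downward; lengths in m; the calibration is good to about 2 mm. A picture is of the moment at which its call begins: read the wrist's pose just before it. camera_model takes no time and is no camera call.
- job_done(): hands the job in, once; it reports no verdict.
Trained networks look in the newest picture that a camera, given by its name, has taken for a name from the list of things; names that differ only in an ending like _2 or _b are one class to them, and where a whole thing is asked for, a point or a joint stands for the part that bears it (a point fixed in the world has none). Each returns a list of dicts, best first, with "conf" (0 to 1); they miss things now and then, are a little off and sometimes report something else, mostly with a low value. They report only what shows in the picture. A call takes as long as a camera call.
- masks_of(target, camera): "pixels" (400x640 bool, what is visible of it) and "at" ([column, row] in pixels, amid what is visible of it).
The state is a dict: "clock": time; "joint_pos": joint angles; "joint_vel": joint speeds; "tau": joint torques, N m; "eef_pos": TCP position; "tool_rot": TCP orientation; "ft_force": force on the tool from outside, world axes, zero at the start; "ft_torque": the same for the moment, N m; "grip_width": finger opening in m.
Only numpy, scipy, OpenCV 4.12 (cv2) and the standard library are available. Lean on these libraries where they do the work, as an engineer would, in place of code of your own. Each camera call takes 0.05 s, during which the arm holds its last target. There are 200 camera calls.

## Working session

There is one attempt and no reset: what is moved stays moved. The work goes in short steps, Python scripts to look and compute and a tool call to move; the robot and the scene stay as the last step left them, time stands still between calls to the robot, and variables do not carry over. Pictures are saved under pics/ and viewed, about 12 in all and at most 16, crops included, and the job is handed in when it is done.

Besides the shell and the picture viewer there is one more tool, called after "Emit:" in YAML: its name, and indented under it one key for each argument. jog_arm: Moves the arm, as the interface text tells. Its arguments: {"type":"object","properties":{"deltas":{"type":"array"}},"required":["deltas"]}

```bash
ls; mkdir -p pics
cat > h.py <<'E'
import numpy as np, cv2
from workcell import *
from scipy.spatial.transform import Rotation as R
def toolT(o=None):
    o=o or get_obs(); T=np.eye(4); T[:3,:3]=R.from_quat(o['tool_rot']).as_matrix(); T[:3,3]=o['eef_pos']; return T
def cam(name):
    m=camera_model(name); h=200/np.tan(np.radians(m['fovy']/2))
    P=np.array(m['pose']) if 'pose' in m else toolT()@np.array(m['T_tool_cam'])
    return h,m['cx'],m['cy'],P
def ray(c,uv):
    f,cx,cy,P=c; d=P[:3,:3]@np.array([(uv[0]-cx)/f,(uv[1]-cy)/f,1]); return P[:3,3],d/np.linalg.norm(d)
def onz(c,uv,z):
    o,d=ray(c,uv); return o+d*(z-o[2])/d[2]
def tri(cs,uvs):
    A=np.zeros((3,3));b=np.zeros(3);rs=[ray(c,u) for c,u in zip(cs,uvs)]
    for o,d in rs: M=np.eye(3)-np.outer(d,d);A+=M;b+=M@o
    p=np.linalg.solve(A,b); return p,max(np.linalg.norm((np.eye(3)-np.outer(d,d))@(p-o)) for o,d in rs)
def proj(c,p):
    f,cx,cy,P=c; q=P[:3,:3].T@(np.array(p)-P[:3,3]); return np.array([cx+f*q[0]/q[2],cy+f*q[1]/q[2]])
def snap(name,fn=None):
    c=cam(name); im=camera(name)
    if fn: cv2.imwrite('pics/'+fn,im[:,:,::-1])
    return c,im
E
python3 - <<'E'
from h import *
o=get_obs(); print(o)
for n in ['scene','side','wrist']:
    m=camera_model(n); print(n,m)
    c,im=snap(n,n+'0.png')
E
```

```text
pics
{'clock': 0.0, 'joint_pos': array([ 1.31401186e+00,  2.41406567e-01,  3.69313885e-03,  1.33522163e+00,
       -1.72261675e-05,  1.57080219e+00]), 'joint_vel': array([ 0.0004887 ,  0.00186101, -0.00062249, -0.00231586, -0.00039313,
        0.00134114]), 'tau': array([ 1.98057032e-04, -3.72315967e+01,  2.52408421e+01,  1.71093555e-02,
        3.28610747e-05,  4.35938134e-06]), 'eef_pos': array([0.12682425, 0.48296966, 0.23040432]), 'tool_rot': array([ 1.28042603e-01,  9.91768092e-01, -1.06166690e-03, -1.28376039e-04]), 'ft_force': array([ 0.53837613, -0.0805685 ,  0.29126532]), 'ft_torque': array([ 0.00590926, -0.01428838, -0.02293255]), 'grip_width': 0.08547813228417253}
scene {'fovy': 49.984837044224356, 'cx': 318.07113998798366, 'cy': 201.6527364058366, 'pose': array([[ 0.8399043 ,  0.4576523 , -0.29174501,  0.88941422],
       [ 0.54254906, -0.72204599,  0.42929023, -0.55608907],
       [-0.01418765, -0.51884869, -0.85474835,  1.13723081],
       [ 0.        ,  0.        ,  0.        ,  1.        ]])}
side {'fovy': 44.75775110173229, 'cx': 320.9806231720067, 'cy': 189.40745814501403, 'pose': array([[ 0.81723117, -0.39299579,  0.42152997, -0.01536758],
       [-0.57627691, -0.54941537,  0.60501873, -0.79909934],
       [-0.00617477, -0.73735816, -0.67547377,  0.91757324],
       [ 0.        ,  0.        ,  0.        ,  1.        ]])}
wrist {'fovy': 62.39250562280521, 'cx': 315.09752903418115, 'cy': 199.20625489746496, 'T_tool_cam': array([[ 4.60745399e-05, -9.53863037e-01, -3.00242077e-01,
         7.67877603e-02],
       [ 9.99999657e-01,  2.92327070e-04, -7.75259302e-04,
         9.24177391e-04],
       [ 8.27260079e-04, -3.00241938e-01,  9.53862723e-01,
        -1.42599468e-01],
       [ 0.00000000e+00,  0.00000000e+00,  0.00000000e+00,
         1.00000000e+00]])}
```

View pics/scene0.png

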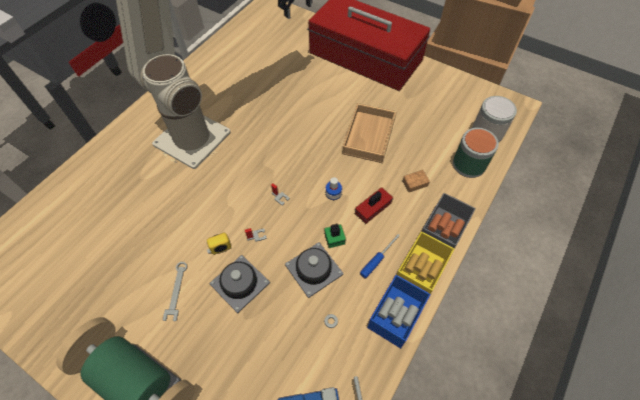

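View pics/side0.png

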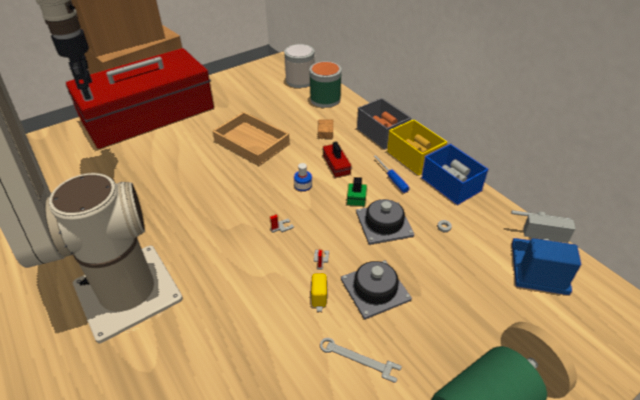

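Run:
```python
from h import *
cs={n:cam(n) for n in ['scene','side']}
for t in ['axle1','clip1_throat','clip1_tab','glue','oil','wax','bits','case','glue_mid','oil_mid','wax_mid','bits_mid','case_mid','crate','screwdriver','sanding_block','tape_measure','bearing','wrench']:
    for n in cs:
        try: r=masks_of(t,n)
        except Exception as e: print(t,n,e); continue
        print(t,n,[(round(d['conf'],2),np.round(d['at']).tolist(),int(d['pixels'].sum()),np.round(onz(cs[n],d['at'],.03)[:2],3).tolist()) for d in r[:3]])
```

```text
axle1 scene [(0.76, [314.0, 269.0], 1759, [0.62, -0.188]), (0.73, [238.0, 284.0], 1819, [0.47, -0.334]), (0.64, [221.0, 243.0], 404, [0.353, -0.264])]
axle1 side [(0.89, [384.0, 225.0], 1834, [0.591, -0.205]), (0.7, [303.0, 178.0], 427, [0.526, 0.063]), (0.58, [374.0, 288.0], 2652, [0.448, -0.335])]
clip1_throat scene [(0.59, [255.0, 238.0], 206, [0.423, -0.2])]
clip1_throat side [(0.63, [319.0, 260.0], 190, [0.394, -0.201])]
clip1_tab scene [(0.43, [256.0, 235.0], 163, [0.422, -0.191]), (0.41, [375.0, 207.0], 750, [0.667, 0.075])]
clip1_tab side [(0.79, [319.0, 256.0], 207, [0.402, -0.19]), (0.35, [338.0, 159.0], 703, [0.654, 0.074])]
glue scene it knows: axle, axle1_groove, axle2_groove, bearing, bits_mid, case_mid, clip1_tab, clip1_throat, clip2_tab, clip2_throat, crate, glue_mid, oil_mid, sanding_block, screwdriver, tape_measure, wax_mid, 
glue side it knows: axle, axle1_groove, axle2_groove, bearing, bits_mid, case_mid, clip1_tab, clip1_throat, clip2_tab, clip2_throat, crate, glue_mid, oil_mid, sanding_block, screwdriver, tape_measure, wax_mid, 
oil scene it knows: axle, axle1_g
[... 2533 characters left out ...]
 [0.723, -0.097])]
sanding_block scene [(0.59, [417.0, 180.0], 430, [0.729, 0.229]), (0.2, [219.0, 244.0], 400, [0.348, -0.27]), (0.19, [374.0, 205.0], 714, [0.66, 0.079])]
sanding_block side [(0.83, [323.0, 127.0], 269, [0.711, 0.229]), (0.28, [443.0, 228.0], 117, [0.703, -0.297])]
tape_measure scene [(0.87, [223.0, 244.0], 410, [0.359, -0.264])]
tape_measure side [(0.75, [314.0, 290.0], 606, [0.338, -0.264]), (0.39, [324.0, 258.0], 235, [0.406, -0.204])]
bearing scene []
bearing side []
wrench scene [(0.61, [179.0, 293.0], 467, [0.35, -0.441]), (0.6, [374.0, 202.0], 764, [0.655, 0.087]), (0.3, [259.0, 236.0], 189, [0.431, -0.188])]
wrench side [(0.61, [365.0, 359.0], 880, [0.326, -0.456])]
```

The pictures show three kit items: oil (scene 333,188), bit case (334,235) and long case (374,205). Glue and wax are absent, and the yellow thing at (219,243) is the tape measure. The clips have red tabs at scene (274,188) and (249,233), the axles are at (239,281) and (314,267), and the crate is at (370,133).

Run:
```python
from h import *
cs={};im={}
for n in ['scene','side']:
    cs[n]=cam(n); im[n]=cv2.imread(f'pics/{n}0.png')
def blobs(n,box,kind):
    x0,x1,y0,y1=box; s=im[n][y0:y1,x0:x1]; h=cv2.cvtColor(s,cv2.COLOR_BGR2HSV)
    m=((h[...,0]<8)|(h[...,0]>172))&(h[...,1]>150) 
    ys,xs=np.nonzero(m); return np.array([xs.mean()+x0,ys.mean()+y0]),len(xs)
for k,a,b in [('A',(262,290,175,205),(262,285,208,232)),('B',(240,256,222,245),(308,330,245,270))]:
    ua,na=blobs('scene',a,0);ub,nb=blobs('side',b,0); print(k,ua,na,ub,nb,tri([cs['scene'],cs['side']],[ua,ub]))
T=[cs['scene'],cs['side']]
for k,u,v in [('ax1',(238,265),(377,271)),('ax2',(314,259),(386,208)),('oilcap',(334,182),(303,170)),('bits',(334,229),(357,183)),('case',(376,197),(337,150))]: print(k,tri(T,[u,v]))
```

```text
A [274.17073171 188.19512195] 41 [273.90697674 221.41860465] 86 (array([ 0.37203513, -0.03325451,  0.0316638 ]), np.float64(0.0007530885501632796))
B [248.3877551  232.46938776] 49 [319.55357143 257.73214286] 56 (array([ 0.39832534, -0.19681045,  0.03159394]), np.float64(0.00025148181097182394))
ax1 (array([ 0.4582023 , -0.31443783,  0.07283505]), np.float64(0.012440979291343243))
ax2 (array([ 0.61273926, -0.17765519,  0.0596115 ]), np.float64(0.0036754142455712488))
oilcap (array([0.52579737, 0.06657777, 0.0589424 ]), np.float64(0.0028039936175638367))
bits (array([ 0.60968136, -0.06843379,  0.063072  ]), np.float64(0.00013090819316748258))
case (array([0.65788555, 0.08906967, 0.05482768]), np.float64(0.003612224648121543))
```

Emit:
jog_arm:
  deltas:
    - [[0,-50,0,0,0,0,85],[0,-50,0,0,0,0,85],[0,-50,0,0,0,0,85],[0,-50,0,0,0,0,85],[0,-50,0,0,0,0,85]]

```text
clock: 2.05
eef_pos: [0.064, 0.2437, 0.2271]
tool_rot: [0.128, 0.992, -0.002, -0.0]
ft_force: [-0.1, 0.3, 1.4]
grip_width: 0.0847
```

Emit:
jog_arm:
  deltas:
    - [[0,-50,0,0,0,0,85],[0,-50,0,0,0,0,85],[0,-50,0,0,0,0,85],[0,0,0,0,0,0,85]]

```text
clock: 2.45
eef_pos: [0.0248, 0.0945, 0.2265]
tool_rot: [0.128, 0.992, 0.0, 0.0]
ft_force: [0.2, 1.5, -0.2]
grip_width: 0.0852
```

Emit:
jog_arm:
  deltas:
    - [[-46,-10,-10,0,0,0,85],[-46,-10,-10,0,0,0,85],[-46,-10,-10,0,0,0,85],[-46,-10,-10,0,0,0,85],[-46,-10,-10,0,0,0,85]]

```text
clock: 2.95
eef_pos: [0.1452, 0.0516, 0.2558]
tool_rot: [0.118, 0.993, 0.004, 0.002]
ft_force: [-0.3, 1.6, 0.6]
grip_width: 0.085
```

Emit:
jog_arm:
  deltas:
    - [[-46,-10,-10,0,0,0,85],[-46,-10,-10,0,0,0,85],[-46,-10,0,0,0,-7.35,85],[-46,-10,0,0,0,-7.35,85],[0,0,0,0,0,0,85]]

```text
clock: 3.45
eef_pos: [0.3293, -0.0341, 0.2779]
tool_rot: [-0.009, 1.0, 0.005, 0.007]
ft_force: [-0.7, 0.4, 0.4]
grip_width: 0.0849
```

Run:
```python
from h import *
o=get_obs(); print(o['eef_pos'],o['tool_rot'],o['joint_pos'])
snap('wrist','w1.png'); np.save('w1.npy',cam('wrist')[3])
```

```text
[ 0.32934003 -0.0340775   0.27787175] [-0.00858833  0.9999266   0.00470119  0.00713622] [-0.11324977 -0.12767509 -0.26914316  1.41630366  0.01106714 -0.1303552 ]
```

View pics/w1.png

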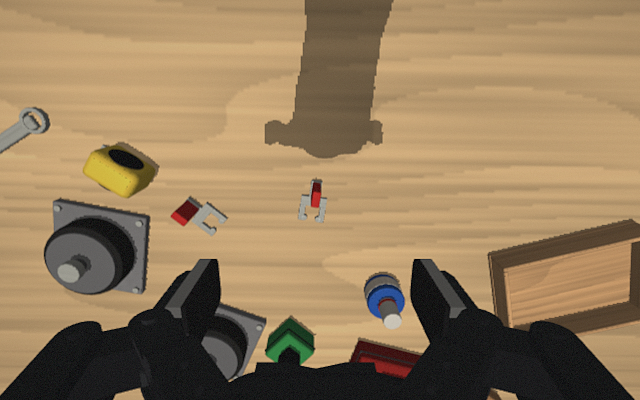

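The wrist picture shows clip A's tab at (316,193) with its mouth pointing down (+x). Clip B's tab is at (186,211) with its mouth right and down. Axle1's head is at (68,272), with axle2, bits, oil and case below, and the crate at right.

```bash
cat >> h.py <<'E'
def go(x,y,z,psi,w=85,step=45,ang=7.5,o=None):
    "rows from current pose to TCP (x,y,z), tool z down, tool x at world angle psi deg"
    T=toolT(o); c,s=np.cos(np.radians(psi)),np.sin(np.radians(psi))
    Rg=np.array([[c,s,0],[s,-c,0],[0,0,-1.]]); d=np.array([x,y,z])-T[:3,3]
    rv=R.from_matrix(T[:3,:3].T@Rg).as_rotvec(); n=max(1,int(np.ceil(max(np.linalg.norm(d)*1000/step,np.degrees(np.linalg.norm(rv))/ang))))
    out=[]
    for i in range(n):
        Rc=T[:3,:3]@R.from_rotvec(rv*i/n).as_matrix()
        out.append([float(v) for v in np.round(np.r_[Rc.T@d*1000/n,np.degrees(rv)/n],1)]+[w])
    print(n,'rows'); [print(r) for r in out]
from scipy.spatial import ConvexHull
from scipy.optimize import minimize
def hullmask(c,pts,sub=4):
    uv=np.array([proj(c,p) for p in pts]); m=np.zeros((400,640),np.uint8)
    cv2.fillConvexPoly(m,cv2.convexHull(np.round(uv*16).astype(np.int32)),1,cv2.LINE_8,4); return m
def box(x,y,yaw,dx,dy,z0,z1):
    c,s=np.cos(yaw),np.sin(yaw)
    return [(x+c*a-s*b,y+s*a+c*b,z) for a in(-dx/2,dx/2) for b in(-dy/2,dy/2) for z in(z0,z1)]
def cyl(x,y,r,z0,z1): return [(x+r*np.cos(t),y+r*np.sin(t),z) for t in np.linspace(0,2*np.pi,40) for z in(z0,z1)]
def fit(obs,shape,x0,steps):
    "obs: list of (cam,mask); shape(p)->points; returns best p, IoU"
    def cost(p):
        v=0
        for c,m in obs:
            h=hullmask(c,shape(p)).astype(bool); v+=1-(h&m).sum()/max(1,(h|m).sum())
        return v/len(obs)
    x0=np.array(x0,float); S=np.vstack([x0]+[x0+np.eye(len(x0))[i]*steps[i] for i in range(len(x0))])
    r=minimize(cost,x0,method='Nelder-Mead',options=dict(initial_simplex=S,xatol=1e-5,fatol=1e-5)); return r.x,1-r.fun
def redmask(im,boxx):
    h=cv2.cvtColor(im,cv2.COLOR_RGB2HSV); m=((h[...,0]<8)|(h[...,0]>172))&(h[...,1]>130)&(h[...,2]>40)
    k=np.zeros((400,640),bool); x0,x1,y0,y1=boxx; k[y0:y1,x0:x1]=1; return m&k
E
python3 - <<'E'
from h import *
im=cv2.imread('pics/w1.png')[:,:,::-1].copy(); c=cam('wrist')
for k,b,x0 in [('A',(300,335,170,215),(.372,-.033,0)),('B',(165,205,190,230),(.398,-.197,.5))]:
    m=redmask(im,b); best=max((fit([(c,m)],lambda p:box(p[0],p[1],p[2],.02,.01,.006,.05),[*x0[:2],y],[.006,.006,.3]) for y in np.arange(-1.5,1.6,.5)),key=lambda r:r[1]); print(k,m.sum(),best)
go(.46,-.25,.28,180)
E
```

```text
A 200 (array([ 0.3699949 , -0.02958153, -0.00146606]), np.float64(0.8130081300813008))
B 362 (array([ 0.39650688, -0.19228916,  0.80673547]), np.float64(0.8283752860411899))
6 rows
[-21.6, -36.5, -0.4, 0.1, 0.1, 0.2, 85]
[-21.7, -36.4, -0.4, 0.1, 0.1, 0.2, 85]
[-21.8, -36.4, -0.4, 0.1, 0.1, 0.2, 85]
[-21.9, -36.3, -0.4, 0.1, 0.1, 0.2, 85]
[-22.0, -36.2, -0.4, 0.1, 0.1, 0.2, 85]
[-22.1, -36.2, -0.4, 0.1, 0.1, 0.2, 85]
```

Emit:
jog_arm:
  deltas:
    - [[-26,-43,0,0,0,0,85],[-26,-43,0,0,0,0,85],[-26,-43,0,0,0,0,85],[-26,-43,0,0,0,0,85],[-26,-43,0,0,0,0,85]]

```text
clock: 4.0
eef_pos: [0.4586, -0.2404, 0.2781]
tool_rot: [-0.013, 1.0, 0.007, 0.006]
ft_force: [0.9, -0.3, 1.4]
grip_width: 0.0846
```

Emit:
jog_arm:
  deltas:
    - [[0,0,0,0,0,0,85],[0,0,0,0,0,0,85]]

```text
clock: 4.2
eef_pos: [0.4601, -0.2435, 0.275]
tool_rot: [-0.011, 1.0, 0.007, 0.004]
ft_force: [0.5, 0.0, 0.6]
grip_width: 0.0853
```

Run:
```python
from h import *
print(get_obs()['eef_pos'],get_obs()['tool_rot'])
c,im=snap('wrist','w2.png')
for p in [(.458,-.314,.072),(.613,-.178,.072),(.398,-.197,.03)]: print(proj(c,p))
cv2.imwrite('pics/w2c.png',cv2.resize(im[40:400,120:520][:,:,::-1],None,fx=1.6,fy=1.6,interpolation=cv2.INTER_CUBIC))
```

```text
[ 0.4601284  -0.24346296  0.2750228 ] [-0.0107031   0.99990709  0.00739067  0.00407726]
[245.20307361 165.75804695]
[363.38574139 293.39601508]
[353.60276449 107.71426169]
```

View pics/w2c.png

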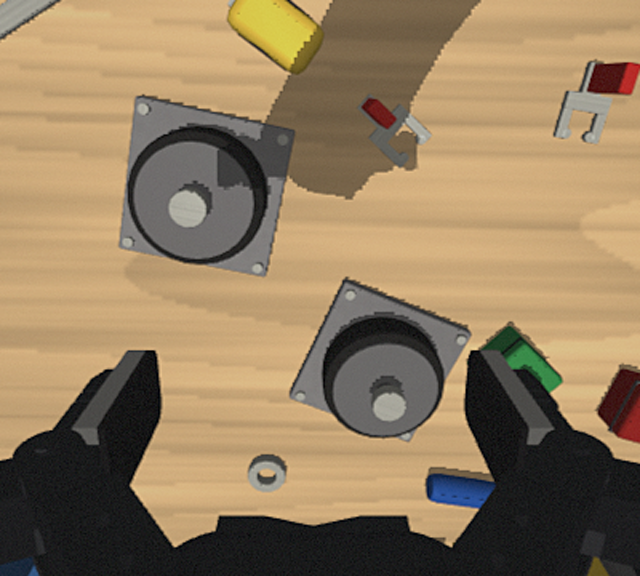

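The crop shows the head tops at (189,209) for axle1 and (389,407) for axle2. Clip B's tab is at (378,112) with its mouth down-right, and clip A's tab is at (612,77) with its mouth down.

Run:
```python
from h import *
c=cam('wrist'); im=cv2.imread('pics/w2.png'); g=cv2.cvtColor(im,cv2.COLOR_BGR2GRAY); hsv=cv2.cvtColor(im,cv2.COLOR_BGR2HSV)
for k,u in [('ax1',(238,170)),('ax2',(363,294))]:
    u=np.array(u); x0,y0=u-16; s=g[y0:y0+32,x0:x0+32]; t,m=cv2.threshold(s,0,255,cv2.THRESH_OTSU)
    n,l,st,ce=cv2.connectedComponentsWithStats(m); i=l[16,16]; uv=ce[i]+[x0,y0]; p=onz(c,uv,.072)
    print(k,uv,st[i],'head',p.round(4),'z.05?',onz(c,uv,.05).round(4))
    # hub disc: gray fit at z=.05 : mask of low-sat mid-gray connected
    for z,r,lo,hi in [(.05,.042,70,130)]:
        mm=((g>lo)&(hsv[...,1]<60)).astype(np.uint8); q=proj(c,[p[0],p[1],z]); k2=np.zeros_like(mm); cv2.circle(k2,tuple(int(v) for v in q),42,1,-1)
        print(' hubseed',g[int(q[1])+14,int(q[0])+14])
        n,l,st,ce=cv2.connectedComponentsWithStats(mm*k2); i=l[int(q[1])-8,int(q[0])+18]; M=(l==i) if i else (l==l[int(q[1])+14,int(q[0])+14])
        M=cv2.morphologyEx(M.astype(np.uint8),cv2.MORPH_CLOSE,np.ones((15,15))).astype(bool)
        print(' hub',M.sum(),fit([(c,M)],lambda p:cyl(p[0],p[1],r,z,z),p[:2],[.005,.005]))
m=redmask(im[:,:,::-1].copy(),(335,375,90,125)); print(m.sum())
for cc in [0]:
  b=max((fit([(c,m)],lambda p:box(p[0],p[1],p[2],.02,.01,.006,.05),[.398,-.195,y],[.006,.006,.3]) for y in np.arange(-.2,1.6,.3)),key=lambda r:r[1]); print('B',b)
m=redmask(im[:,:,::-1].copy(),(480,525,70,105)); print(m.sum())
b=max((fit([(c,m)],lambda p:box(p[0],p[1],p[2],.02,.01,.006,.05),[.37,-.03,y],[.006,.006,.3]) for y in np.arange(-.6,.8,.3)),key=lambda r:r[1]); print('A',b)
```

```text
ax1 [236.61244019 170.29186603] [  3   5  24  23 418] head [ 0.463  -0.3232  0.072 ] z.05? [ 0.4682 -0.3281  0.05  ]
 hubseed 110
 hub 4058 (array([ 0.46332961, -0.32305788]), np.float64(0.9251824817518248))
ax2 [362.95390071 294.        ] [  6   8  21  17 282] head [ 0.6136 -0.1783  0.072 ] z.05? [ 0.6284 -0.1739  0.05  ]
 hubseed 102
 hub 3031 (array([ 0.61434049, -0.17801736]), np.float64(0.9653385163589245))
202
B (array([ 0.40138754, -0.19383476,  0.8530624 ]), np.float64(0.7859922178988327))
523
A (array([ 0.37388716, -0.0311998 ,  0.02295383]), np.float64(0.8419354838709677))
```

Run:
```python
from h import *
go(.385,-.031,.13,180,30)
```

```text
6 rows
[11.9, 35.3, 24.6, 0.1, 0.1, 0.2, 30]
[12.0, 35.3, 24.5, 0.1, 0.1, 0.2, 30]
[12.1, 35.3, 24.4, 0.1, 0.1, 0.2, 30]
[12.2, 35.3, 24.4, 0.1, 0.1, 0.2, 30]
[12.3, 35.3, 24.3, 0.1, 0.1, 0.2, 30]
[12.4, 35.4, 24.2, 0.1, 0.1, 0.2, 30]
```

Emit:
jog_arm:
  deltas:
    - [[12,35,24,0.1,0.1,0.2,30],[12,35,24,0.1,0.1,0.2,30],[12,35,24,0.1,0.1,0.2,30],[12,35,24,0.1,0.1,0.2,30],[12,35,24,0.1,0.1,0.2,30]]

```text
clock: 4.75
eef_pos: [0.3963, -0.0614, 0.1583]
tool_rot: [-0.001, 1.0, 0.0, 0.008]
ft_force: [0.9, 0.7, -0.2]
grip_width: 0.0301
```

Emit:
jog_arm:
  deltas:
    - [[12,38,25,0.1,0.1,0.2,30],[0,0,0,0,0,0,30],[0,0,0,0,0,0,30]]

```text
clock: 5.05
eef_pos: [0.3749, -0.015, 0.1315]
tool_rot: [-0.005, 1.0, 0.0, 0.005]
ft_force: [0.8, 0.0, 0.8]
grip_width: 0.0301
```

Run:
```python
from h import *
print(get_obs()['eef_pos'],get_obs()['tool_rot'])
c,im=snap('wrist','w3.png')
m=redmask(im,(250,390,60,258)); print(m.sum())
b=max((fit([(c,m)],lambda p:box(p[0],p[1],p[2],.02,.01,.006,.05),[.37,-.03,y],[.006,.006,.3]) for y in np.arange(-.6,.8,.3)),key=lambda r:r[1]); print('A',b)
p=b[0]; v=im.copy()
for q in box(*p,.02,.01,.006,.05): cv2.circle(v,tuple(int(t) for t in proj(c,q)),2,(0,255,0),-1)
cv2.imwrite('pics/w3c.png',cv2.resize(v[40:340,180:480][:,:,::-1],None,fx=1.8,fy=1.8))
```

```text
[ 0.37494987 -0.01499183  0.13145761] [-5.37402146e-03  9.99972982e-01  8.47560573e-05  5.01481796e-03]
487
A (array([ 0.37287284, -0.02957768, -0.18080294]), np.float64(0.7867528271405493))
```

View pics/w3c.png

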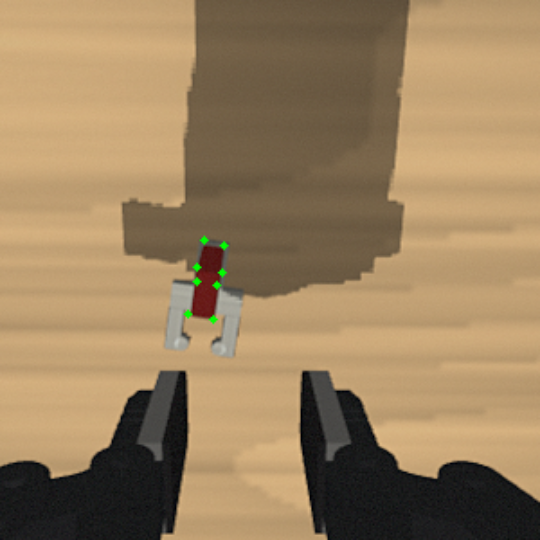

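The crop shows clip A at (208,285) in line with the fingers, turned about -9°, with the fitted box on its tab.

Run:
```python
from h import *
go(.372,-.030,.075,171,30,step=30)
```

```text
2 rows
[1.6, -7.4, 28.2, 0.0, 0.2, 4.8, 30]
[0.8, -7.5, 28.2, 0.0, 0.2, 4.8, 30]
```

Emit:
jog_arm:
  deltas:
    - [[1.6,-7.4,28.2,0,0.2,4.8,30],[0.8,-7.5,28.2,0,0.2,4.8,30],[0,0,0,0,0,0,30],[0,0,0,0,0,0,30]]

```text
clock: 5.5
eef_pos: [0.3772, -0.0319, 0.0794]
tool_rot: [0.082, 0.997, 0.001, 0.008]
ft_force: [0.2, 0.4, 0.1]
grip_width: 0.0301
```

Run:
```python
from h import *
go(.372,-.030,.012,171,30,step=20)
```

```text
4 rows
[1.6, 0.2, 16.8, 0.0, 0.2, -0.1, 30]
[1.5, 0.2, 16.8, 0.0, 0.2, -0.1, 30]
[1.5, 0.2, 16.8, 0.0, 0.2, -0.1, 30]
[1.4, 0.3, 16.8, 0.0, 0.2, -0.1, 30]
```

Emit:
jog_arm:
  deltas:
    - [[1.6,0.2,17,0,0.2,0,30],[1.5,0.2,17,0,0.2,0,30],[1.5,0.2,17,0,0.2,0,30],[1.5,0.3,16,0,0.2,0,30],[0,0,0,0,0,0,30]]

```text
clock: 6.0
eef_pos: [0.3818, -0.0318, 0.0194]
tool_rot: [0.081, 0.997, 0.001, 0.01]
ft_force: [-0.2, 1.3, 0.2]
grip_width: 0.0297
```

Run:
```python
from h import *
go(.372,-.030,.011,171,30,step=20)
```

```text
1 rows
[10.2, 0.2, 8.2, 0.2, 1.1, -0.3, 30]
```

Emit:
jog_arm:
  deltas:
    - [[10,0,8,0,1,0,30],[2,0,1,0,0.3,0,30],[0,0,0,0,0,0,30]]

```text
clock: 6.3
eef_pos: [0.3726, -0.0302, 0.0129]
tool_rot: [0.08, 0.997, 0.002, 0.001]
ft_force: [0.1, 0.5, 0.0]
grip_width: 0.0299
```

Run:
```python
from h import *
print(get_obs()['joint_pos']);go(.372,-.030,.011,171,30,step=20)
```

```text
[-0.08471915  0.25103094 -0.64548133  0.67258589  0.00482215  0.07597138]
1 rows
[0.6, 0.1, 1.9, 0.3, 0.1, -0.2, 30]
```

Emit:
jog_arm:
  deltas:
    - [[0,0,1,0,0,0,0],[0,0,0,0,0,0,0],[0,0,0,0,0,0,0],[0,0,0,0,0,0,0],[0,0,0,0,0,0,0]]

```text
clock: 6.8
eef_pos: [0.3739, -0.0303, 0.0132]
tool_rot: [0.08, 0.997, 0.002, 0.002]
ft_force: [0.0, -0.2, -0.3]
grip_width: 0.0093
```

Emit:
jog_arm:
  deltas:
    - [[0,0,-25,0,0,0,0],[0,0,-30,0,0,0,0],[0,0,-30,0,0,0,0],[0,0,-15,0,0,0,0],[0,0,0,0,0,0,0]]

```text
clock: 7.3
eef_pos: [0.3715, -0.0305, 0.1155]
tool_rot: [0.08, 0.997, 0.002, -0.0]
ft_force: [0.1, 1.0, -0.7]
grip_width: 0.0092
```

Run:
```python
from h import *
print(get_obs()['eef_pos'],get_obs()['grip_width'])
c,im=snap('wrist','w4.png')
cv2.imwrite('pics/w4c.png',cv2.resize(im[180:380,215:415][:,:,::-1],None,fx=2.5,fy=2.5,interpolation=cv2.INTER_CUBIC))
T=toolT()
for p in [(0,0,0),(-.033,0,.006)]: print(proj(c,T[:3,:3]@np.array(p)+T[:3,3]))
```

```text
[ 0.37151913 -0.03054322  0.11550545] 0.009216375008133403
[313.35753353 260.43821112]
[313.51840009 310.81492408]
```

View pics/w4c.png

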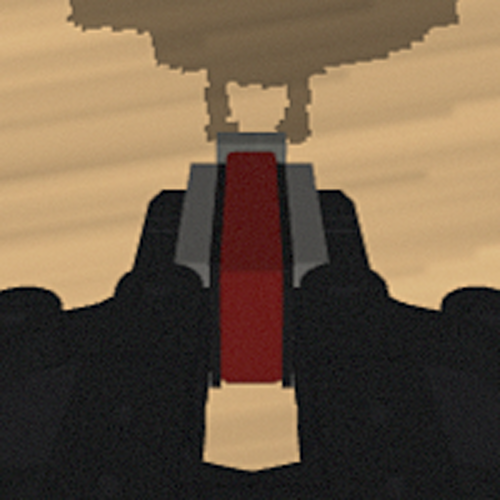

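Clip A is gripped squarely, with an opening of 9.2 mm. I'll carry it to axle2.

Run:
```python
from h import *
go(.537,-.166,.13,171,0)
```

```text
5 rows
[-37.1, -21.4, -3.3, 0.1, -0.0, -0.0, 0]
[-37.1, -21.5, -3.2, 0.1, -0.0, -0.0, 0]
[-37.1, -21.5, -3.2, 0.1, -0.0, -0.0, 0]
[-37.1, -21.5, -3.1, 0.1, -0.0, -0.0, 0]
[-37.0, -21.5, -3.1, 0.1, -0.0, -0.0, 0]
```

Emit:
jog_arm:
  deltas:
    - [[-37,-21.5,-4,0.1,0,0,0],[-37,-21.5,-4,0.1,0,0,0],[-37,-21.5,-3,0.1,0,0,0],[-37,-21.5,-3,0.1,0,0,0],[-37,-21.5,-3,0.1,0,0,0]]

```text
clock: 7.85
eef_pos: [0.5316, -0.1656, 0.1208]
tool_rot: [0.077, 0.997, -0.0, -0.01]
ft_force: [-0.3, 1.0, -0.0]
grip_width: 0.0094
```

Emit:
jog_arm:
  deltas:
    - [[0,0,0,0,0,0,0],[0,0,0,0,0,0,0]]

```text
clock: 8.05
eef_pos: [0.5341, -0.1689, 0.1157]
tool_rot: [0.079, 0.997, 0.0, -0.012]
ft_force: [-0.7, 0.4, -0.0]
grip_width: 0.0091
```

Run:
```python
from h import *
c,im=snap('wrist','w5.png'); print(proj(c,(.6138,-.178,.072)))
go(.537,-.166,.066,171,0,step=25)
```

```text
[319.25176232 340.08584923]
2 rows
[-1.8, 1.7, 24.8, -0.1, -0.7, -0.0, 0]
[-1.6, 1.7, 24.8, -0.1, -0.7, -0.0, 0]
```

Emit:
jog_arm:
  deltas:
    - [[-1.8,1.7,22,-0.1,-0.7,0,0],[-1.6,1.7,22,0,-0.7,0,0],[0,0,0,0,0,0,0],[0,0,0,0,0,0,0]]

```text
clock: 8.5
eef_pos: [0.5327, -0.1627, 0.069]
tool_rot: [0.077, 0.997, 0.0, -0.002]
ft_force: [-0.4, 0.3, -0.9]
grip_width: 0.0096
```

Run:
```python
from h import *
go(.537,-.166,.065,171,0,step=25)
for n in ['scene','side']:
    c,im=snap(n,n+'5.png'); print(proj(c,(.6138,-.178,.072)))
a=cv2.imread('pics/scene5.png')[220:300,270:370]; b=cv2.imread('pics/side5.png')[180:260,330:430]
cv2.imwrite('pics/m5.png',cv2.resize(np.hstack([a,b]),None,fx=4,fy=4,interpolation=cv2.INTER_CUBIC))
```

```text
1 rows
[-4.8, -2.6, 4.0, 0.0, -0.2, 0.1, 0]
[313.88766592 258.78394707]
[385.68689001 203.42840361]
```

View pics/m5.png

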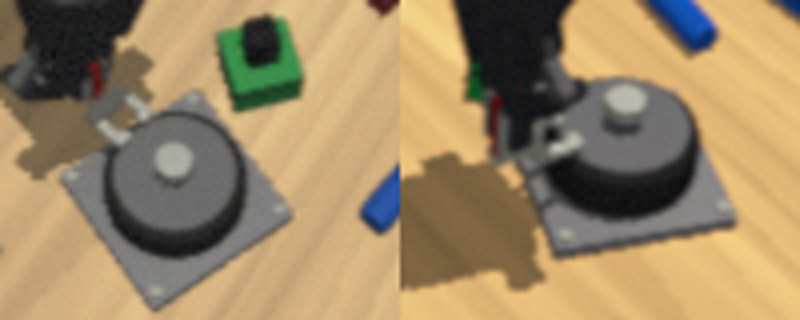

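The left crop shows the head at (173,158) and the clip's jaws just before the wheel. The right crop shows the clip just above hub level. Predicted head pixels agree within 1 px.

Emit:
jog_arm:
  deltas:
    - [[-5,-2.6,4,0,-0.2,0,0],[0,0,0,0,0,0,0],[0,0,0,0,0,0,0]]

```text
clock: 8.9
eef_pos: [0.5401, -0.167, 0.0681]
tool_rot: [0.077, 0.997, -0.0, 0.003]
ft_force: [-0.0, 0.2, -1.2]
grip_width: 0.0093
```

Run:
```python
from h import *
go(.5664,-.1705,.065,171,0,step=15)
```

```text
2 rows
[-13.3, 0.3, 1.6, -0.0, 0.2, 0.1, 0]
[-13.3, 0.3, 1.6, -0.0, 0.2, 0.1, 0]
```

Emit:
jog_arm:
  deltas:
    - [[0,0.3,4,0,0.2,0,0],[0,0,0,0,0,0,0],[0,0,0,0,0,0,0]]

```text
clock: 9.2
eef_pos: [0.5408, -0.1671, 0.0645]
tool_rot: [0.077, 0.997, -0.0, 0.002]
ft_force: [0.0, 0.5, -0.9]
grip_width: 0.0091
```

Emit:
jog_arm:
  deltas:
    - [[-13,0.3,0,0,0,0,0],[0,0,0,0,0,0,0]]

```text
clock: 9.4
eef_pos: [0.5536, -0.1688, 0.0645]
tool_rot: [0.077, 0.997, -0.0, 0.002]
ft_force: [0.0, -0.7, -1.3]
grip_width: 0.0095
```

Run:
```python
from h import *
go(.5664,-.1705,.065,171,0,step=15)
```

```text
1 rows
[-12.9, 0.3, -0.5, -0.0, 0.2, 0.1, 0]
```

Emit:
jog_arm:
  deltas:
    - [[-10,0.3,-0.5,0,0.2,0,0],[0,0,0,0,0,0,0],[0,0,0,0,0,0,0]]

```text
clock: 9.7
eef_pos: [0.5618, -0.1697, 0.0644]
tool_rot: [0.077, 0.997, -0.0, -0.001]
ft_force: [0.5, 0.2, -0.3]
grip_width: 0.009
```

Emit:
jog_arm:
  deltas:
    - [[-5,0,0,0,0,0,0],[0,0,0,0,0,0,0],[-5,0,0,0,0,0,0],[0,0,0,0,0,0,0]]

```text
clock: 10.1
eef_pos: [0.5663, -0.1711, 0.0633]
tool_rot: [0.078, 0.997, -0.0, -0.007]
ft_force: [-0.6, 0.1, 2.5]
grip_width: 0.0092
```

Run:
```python
from h import *
print(get_obs()['ft_force'],get_obs()['ft_torque']);go(.5812,-.1729,.065,171,0,step=15)
```

```text
[-0.61162354  0.06557396  2.4868328 ] [-0.0301886   0.04375944 -0.00276093]
2 rows
[-7.5, 0.3, -1.0, -0.0, -0.4, 0.0, 0]
[-7.5, 0.3, -0.9, -0.0, -0.4, 0.0, 0]
```

Emit:
jog_arm:
  deltas:
    - [[-10,0.3,-1,0,-0.4,0,0],[-10,0,0,0,0,0,0]]

```text
clock: 10.3
eef_pos: [0.5808, -0.1733, 0.0635]
tool_rot: [0.079, 0.997, 0.0, -0.008]
ft_force: [1.1, 0.7, 0.0]
grip_width: 0.0091
```

Run:
```python
from h import *
print(get_obs()['ft_force'],get_obs()['ft_torque']);go(.5812,-.1729,.065,171,0,step=15)
```

```text
[1.1415772  0.71904244 0.01347263] [ 0.00464662 -0.01516583  0.02147389]
1 rows
[-0.3, 0.5, -1.5, -0.1, -1.0, -0.0, 0]
```

Emit:
jog_arm:
  deltas:
    - [[-6,0,-0.5,0,-0.5,0,0]]

```text
clock: 10.4
eef_pos: [0.5832, -0.1736, 0.0635]
tool_rot: [0.079, 0.997, 0.0, -0.008]
ft_force: [-20.0, 2.5, 13.1]
grip_width: 0.0093
```

Emit:
jog_arm:
  deltas:
    - [[0,0,0,0,0,0,0],[0,0,0,0,0,0,0]]

```text
clock: 10.6
eef_pos: [0.5827, -0.1735, 0.0636]
tool_rot: [0.079, 0.997, 0.0, -0.009]
ft_force: [-2.3, 0.0, 0.6]
grip_width: 0.0092
```

Run:
```python
from h import *
v=[]
for n,p,b in [('scene',(.6138,-.178,.06),70),('side',(.6138,-.178,.06),70)]:
    c,im=snap(n,n+'6.png'); u=proj(c,p).astype(int); v.append(im[u[1]-40:u[1]+40,u[0]-50:u[0]+50])
cv2.imwrite('pics/m6.png',cv2.resize(np.hstack(v)[:,:,::-1],None,fx=4,fy=4,interpolation=cv2.INTER_CUBIC))
```

```text
(no output)
```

View pics/m6.png

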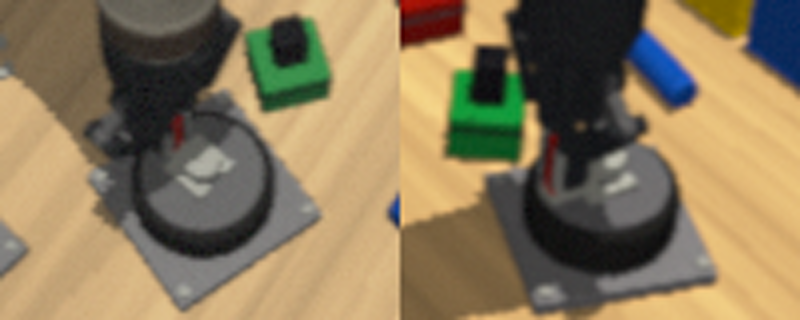

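Clip A is around the axle under the head, and the 20 N stop confirms it. I'll release and lift.

Emit:
jog_arm:
  deltas:
    - [[0,0,0,0,0,0,35],[0,0,0,0,0,0,35],[0,0,0,0,0,0,35],[0,0,-20,0,0,0,35],[0,0,-40,0,0,0,35]]

```text
clock: 11.2
eef_pos: [0.583, -0.1722, 0.1188]
tool_rot: [0.078, 0.997, 0.002, -0.012]
ft_force: [0.5, 0.9, 1.2]
grip_width: 0.0354
```

Run:
```python
from h import *
go(.42,-.18,.14,-130,35)
```

```text
8 rows
[20.0, -4.1, -2.2, 0.1, -0.1, -7.4, 35]
[20.4, -1.5, -2.2, 0.1, -0.1, -7.4, 35]
[20.4, 1.1, -2.3, 0.1, -0.1, -7.4, 35]
[20.1, 3.7, -2.3, 0.1, -0.1, -7.4, 35]
[19.4, 6.2, -2.4, 0.1, -0.1, -7.4, 35]
[18.5, 8.7, -2.5, 0.1, -0.1, -7.4, 35]
[17.2, 11.0, -2.5, 0.1, -0.1, -7.4, 35]
[15.7, 13.1, -2.6, 0.1, -0.1, -7.4, 35]
```

Emit:
jog_arm:
  deltas:
    - [[20,-4,-3,0,0,-7.5,35],[20,-1.5,-3,0,0,-7.5,35],[20,1,-3,0,0,-7.5,35],[20,3.5,-3,0,0,-7.5,35],[19.5,6,-3,0,0,-7.5,35]]

```text
clock: 11.7
eef_pos: [0.489, -0.1802, 0.1429]
tool_rot: [-0.26, 0.966, 0.0, -0.001]
ft_force: [0.5, 0.1, -0.0]
grip_width: 0.0351
```

Emit:
jog_arm:
  deltas:
    - [[18.5,8.5,-3,0,0,-7.5,35],[17,11,-3,0,0,-7.5,35],[16,13,-3,0,0,-7.5,35],[0,0,0,0,0,0,35],[0,0,0,0,0,0,35]]

```text
clock: 12.2
eef_pos: [0.4266, -0.187, 0.1543]
tool_rot: [-0.45, 0.893, -0.002, 0.002]
ft_force: [-0.2, 0.1, -0.2]
grip_width: 0.035
```

Run:
```python
from h import *
print(get_obs()['eef_pos'],get_obs()['tool_rot'])
c,im=snap('wrist','w7.png'); u=proj(c,(.40,-.194,.03)); print(u); u=u.astype(int)
m=redmask(im,(u[0]-60,u[0]+60,max(0,u[1]-60),u[1]+60)); print(m.sum())
b=max((fit([(c,m)],lambda p:box(p[0],p[1],p[2],.02,.01,.006,.05),[.4,-.194,y],[.006,.006,.3]) for y in np.arange(.2,1.6,.3)),key=lambda r:r[1]); print('B',b)
v=im.copy()
for q in box(*b[0],.02,.01,.006,.05): cv2.circle(v,tuple(int(t) for t in proj(c,q)),2,(0,255,0),-1)
cv2.imwrite('pics/w7c.png',cv2.resize(v[20:320,150:490][:,:,::-1],None,fx=1.8,fy=1.8))
```

```text
[ 0.42664891 -0.1870149   0.15434989] [-0.45038569  0.89283068 -0.00181471  0.00167546]
[336.55046238 164.9181843 ]
448
B (array([ 0.40050865, -0.19395838,  0.95481745]), np.float64(0.8484848484848485))
```

View pics/w7c.png

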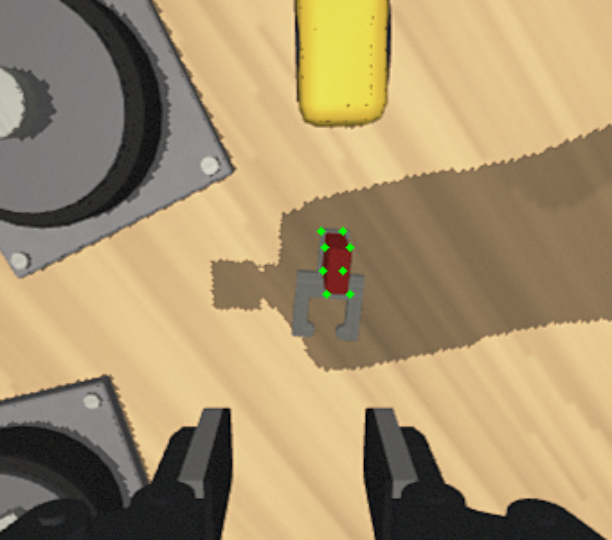

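The crop shows clip B at (330,290) with its mouth down, turned about -5° from the tool. The tape measure is 60 mm or more above it, in the clear.

Run:
```python
from h import *
go(.4005,-.194,.075,-131,35)
```

```text
2 rows
[10.6, 8.6, 39.6, -0.1, 0.0, 2.3, 35]
[11.0, 8.1, 39.6, -0.1, 0.0, 2.3, 35]
```

Emit:
jog_arm:
  deltas:
    - [[11,8.5,39,0,0,2.3,35],[11,8,39,0,0,2.3,35],[0,0,0,0,0,0,35],[0,0,0,0,0,0,35]]

```text
clock: 12.65
eef_pos: [0.4071, -0.1957, 0.0763]
tool_rot: [-0.412, 0.911, -0.005, 0.005]
ft_force: [0.0, 0.2, 0.0]
grip_width: 0.0354
```

Run:
```python
from h import *
go(.4005,-.194,.012,-131,35)
```

```text
2 rows
[1.7, 3.4, 32.1, -0.4, 0.2, -0.1, 35]
[1.6, 3.2, 32.1, -0.4, 0.2, -0.1, 35]
```

Emit:
jog_arm:
  deltas:
    - [[4,6,20,-0.4,0.2,0,35],[2,2,10,-0.4,0.2,0,35],[0,0,0,0,0,0,35],[0,0,0,0,0,0,35]]

```text
clock: 13.05
eef_pos: [0.4055, -0.1971, 0.0509]
tool_rot: [-0.414, 0.91, -0.004, 0.003]
ft_force: [0.1, 0.5, -0.3]
grip_width: 0.035
```

Run:
```python
from h import *
go(.4005,-.194,.012,-131,35)
```

```text
1 rows
[1.1, 6.2, 38.9, -0.5, 0.1, -0.1, 35]
```

Emit:
jog_arm:
  deltas:
    - [[1,6,0,-0.4,0,0,35],[0,0,0,0,0,0,35],[1,2,20,0,0,0,35],[1,2,18,0,0,0,35],[0,0,0,0,0,0,35]]

```text
clock: 13.55
eef_pos: [0.4006, -0.1943, 0.0167]
tool_rot: [-0.414, 0.91, -0.004, 0.005]
ft_force: [-0.2, 0.1, 0.7]
grip_width: 0.035
```

Run:
```python
from h import *
go(.4005,-.194,.012,-131,35)
```

```text
1 rows
[-0.1, 0.3, 4.7, -0.7, 0.3, -0.1, 35]
```

Emit:
jog_arm:
  deltas:
    - [[0,0.3,4,-0.6,0.3,0,35],[0,0,0,0,0,0,35],[0,0,0,0,0,0,35]]

```text
clock: 13.85
eef_pos: [0.4019, -0.1948, 0.0144]
tool_rot: [-0.414, 0.91, -0.001, 0.001]
ft_force: [0.1, 0.8, 0.3]
grip_width: 0.0353
```

Emit:
jog_arm:
  deltas:
    - [[0,0,0,0,0,0,0],[0,0,0,0,0,0,0],[0,0,0,0,0,0,0],[0,0,0,0,0,0,0],[0,0,0,0,0,0,0]]

```text
clock: 14.35
eef_pos: [0.4031, -0.1953, 0.0159]
tool_rot: [-0.414, 0.91, -0.002, 0.002]
ft_force: [0.3, -0.6, -1.3]
grip_width: 0.0092
```

Emit:
jog_arm:
  deltas:
    - [[0,0,-20,0,0,0,0],[0,0,-40,0,0,0,0],[0,0,-40,0,0,0,0],[0,0,0,0,0,0,0]]

```text
clock: 14.75
eef_pos: [0.4006, -0.1941, 0.1174]
tool_rot: [-0.414, 0.91, -0.0, -0.0]
ft_force: [0.8, -0.1, -0.8]
grip_width: 0.0093
```

Run:
```python
from h import *
T=toolT(); x=T[:3,0]; psi=np.degrees(np.arctan2(x[1],x[0])); a=np.radians(psi+180); d=np.array([np.cos(a),np.sin(a)]); A=np.array([.463,-.3232])
print(psi,get_obs()['grip_width'],'home',A-.033*d,'pre',A-.078*d); p=A-.078*d; go(*p,.125,psi,0)
```

```text
-131.0974495919013 0.009251725330633717 home [ 0.44130772 -0.34806856] pre [ 0.41172735 -0.38198023]
5 rows
[26.9, -26.4, -1.5, 0.0, -0.0, -0.0, 0]
[26.9, -26.4, -1.5, 0.0, -0.0, -0.0, 0]
[26.9, -26.4, -1.5, 0.0, -0.0, -0.0, 0]
[26.9, -26.4, -1.5, 0.0, -0.0, -0.0, 0]
[26.9, -26.4, -1.5, 0.0, -0.0, -0.0, 0]
```

Emit:
jog_arm:
  deltas:
    - [[27,-26.5,-2,0,0,0,0],[27,-26.5,-2,0,0,0,0],[27,-26.5,-2,0,0,0,0],[27,-26.5,-2,0,0,0,0],[27,-26.5,-2,0,0,0,0]]

```text
clock: 15.25
eef_pos: [0.412, -0.3833, 0.1261]
tool_rot: [-0.418, 0.908, 0.002, -0.0]
ft_force: [0.7, -1.2, -1.0]
grip_width: 0.0093
```

Emit:
jog_arm:
  deltas:
    - [[0,0,0,0,0,0,0],[0,0,0,0,0,0,0]]

```text
clock: 15.45
eef_pos: [0.4113, -0.3879, 0.1239]
tool_rot: [-0.416, 0.91, 0.001, -0.0]
ft_force: [-0.6, -0.4, -0.2]
grip_width: 0.0091
```

Run:
```python
from h import *
go(.4117,-.382,.0675,-131.1,0,step=30)
```

```text
2 rows
[-2.4, 1.7, 28.2, 0.1, 0.0, 0.1, 0]
[-2.4, 1.7, 28.2, 0.1, 0.0, 0.1, 0]
```

Emit:
jog_arm:
  deltas:
    - [[-2.4,1.7,26,0,0,0,0],[-2.4,1.7,26,0,0,0,0],[0,0,0,0,0,0,0],[0,0,0,0,0,0,0]]

```text
clock: 15.85
eef_pos: [0.411, -0.3783, 0.0697]
tool_rot: [-0.417, 0.909, 0.003, -0.001]
ft_force: [-0.2, -0.5, -1.0]
grip_width: 0.0092
```

Run:
```python
from h import *
go(.4117,-.382,.0675,-131.1,0,step=30)
```

```text
1 rows
[2.3, -3.0, 2.2, 0.3, 0.0, 0.4, 0]
```

Emit:
jog_arm:
  deltas:
    - [[0,-3,2.2,0.3,0,0.4,0],[0,0,0,0,0,0,0],[0,0,0,0,0,0,0]]

```text
clock: 16.15
eef_pos: [0.4148, -0.3804, 0.0701]
tool_rot: [-0.414, 0.91, -0.001, 0.001]
ft_force: [-0.1, -0.4, -0.3]
grip_width: 0.0091
```

Run:
```python
from h import *
go(.4117,-.382,.0675,-131.1,0,step=30)
go(.4413,-.3481,.0675,-131.1,0,step=15)
```

```text
1 rows
[3.3, 1.3, 2.6, -0.2, 0.0, 0.0, 0]
3 rows
[-13.9, 0.4, 0.9, -0.1, 0.0, 0.0, 0]
[-13.9, 0.4, 0.9, -0.1, 0.0, 0.0, 0]
[-13.9, 0.4, 0.9, -0.1, 0.0, 0.0, 0]
```

Emit:
jog_arm:
  deltas:
    - [[0,1.3,2.6,-0.2,0,0,0],[0,0,0,0,0,0,0],[-18,0,0,0,0,0,0],[0,0,0,0,0,0,0],[0,0,0,0,0,0,0]]

```text
clock: 16.65
eef_pos: [0.4266, -0.3673, 0.0695]
tool_rot: [-0.413, 0.911, -0.002, 0.001]
ft_force: [-0.2, -0.5, -0.5]
grip_width: 0.0093
```

Run:
```python
from h import *
go(.4413,-.3481,.0675,-131.1,0,step=35)
```

```text
1 rows
[-24.1, 1.6, 2.0, -0.2, 0.0, -0.1, 0]
```

Emit:
jog_arm:
  deltas:
    - [[0,1.6,3,-0.2,0,0,0],[0,0,0,0,0,0,0],[0,0,0,0,0,0,0]]

```text
clock: 16.95
eef_pos: [0.4246, -0.367, 0.0662]
tool_rot: [-0.413, 0.911, -0.0, -0.0]
ft_force: [-0.2, 0.2, -1.0]
grip_width: 0.0092
```

Run:
```python
from h import *
go(.4413,-.3481,.0675,-131.1,0,step=35)
v=[]
for n in ['scene','side']:
    c,im=snap(n,n+'8.png'); u=proj(c,(.463,-.3232,.06)).astype(int); v.append(im[u[1]-40:u[1]+40,u[0]-50:u[0]+50]); print(proj(c,(.463,-.3232,.072))-u)
cv2.imwrite('pics/m8.png',cv2.resize(np.hstack(v)[:,:,::-1],None,fx=4,fy=4,interpolation=cv2.INTER_CUBIC))
```

```text
1 rows
[-25.2, -0.1, -1.3, 0.0, -0.0, -0.1, 0]
[ 0.15399457 -0.7482778 ]
[ 0.80625922 -2.89991278]
```

View pics/m8.png

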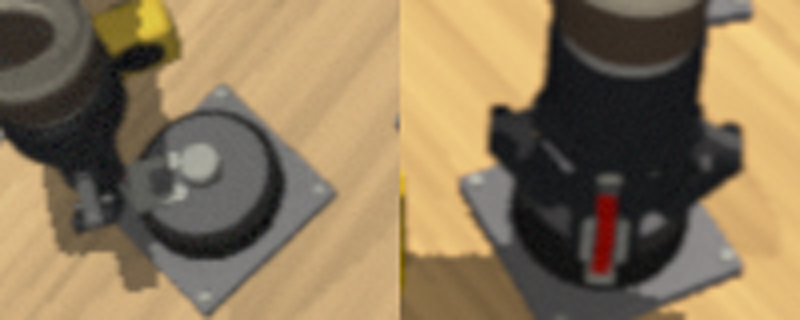

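The left crop shows the head at (199,160), as predicted, with the clip's jaws at (178,170) pointing at it. Now I'll push.

Emit:
jog_arm:
  deltas:
    - [[-10,0,0,0,0,0,0],[-10,0,-0.5,0,0,0,0],[-10,0,-0.5,0,0,0,0]]

```text
clock: 17.35
eef_pos: [0.443, -0.3465, 0.0672]
tool_rot: [-0.411, 0.912, -0.002, -0.003]
ft_force: [0.4, 1.3, -0.6]
grip_width: 0.0092
```

Run:
```python
from h import *
print(get_obs()['ft_force']);go(.4413,-.3481,.0675,-131.1,0,step=35)
```

```text
[ 0.41974466  1.25806147 -0.64053201]
1 rows
[2.3, 0.2, -0.2, -0.0, -0.4, -0.4, 0]
```

Emit:
jog_arm:
  deltas:
    - [[-6,0,0,0,0,0,0]]

```text
clock: 17.45
eef_pos: [0.444, -0.3454, 0.0677]
tool_rot: [-0.41, 0.912, -0.005, -0.009]
ft_force: [-12.8, -12.0, 10.3]
grip_width: 0.0093
```

Emit:
jog_arm:
  deltas:
    - [[-4,0,0,0,0,0,0]]

```text
clock: 17.55
eef_pos: [0.4441, -0.3452, 0.0681]
tool_rot: [-0.409, 0.912, -0.007, -0.014]
ft_force: [-9.1, -7.7, 1.6]
grip_width: 0.0093
```

Emit:
jog_arm:
  deltas:
    - [[0,0,0,0,0,0,0],[0,0,0,0,0,0,0]]

```text
clock: 17.75
eef_pos: [0.4436, -0.3454, 0.0683]
tool_rot: [-0.409, 0.913, -0.008, -0.015]
ft_force: [-0.8, -1.4, -0.9]
grip_width: 0.0091
```

Emit:
jog_arm:
  deltas:
    - [[0,0,0,0,0,0,35],[0,0,0,0,0,0,35],[0,0,0,0,0,0,35],[0,0,-20,0,0,0,35],[0,0,-40,0,0,0,35]]

```text
clock: 18.25
eef_pos: [0.4438, -0.3383, 0.1237]
tool_rot: [-0.41, 0.912, -0.001, -0.016]
ft_force: [0.6, -0.1, 1.1]
grip_width: 0.0352
```

Emit:
jog_arm:
  deltas:
    - [[20,15,-40,0,0,7.5,60],[20,25,-40,0,0,7.5,60],[10,35,-30,0,0,7.5,60],[0,40,0,0,0,7.5,60],[0,0,0,0,0,0,60]]

```text
clock: 18.75
eef_pos: [0.3474, -0.2742, 0.2438]
tool_rot: [-0.151, 0.989, -0.008, -0.01]
ft_force: [-0.1, -0.4, -0.3]
grip_width: 0.06
```

Run:
```python
from h import *
print(get_obs()['eef_pos'],get_obs()['tool_rot'])
v=[]
for n in ['scene','side']:
    c,im=snap(n,n+'9.png')
    for p in [(.463,-.3232,.06),(.6138,-.178,.06)]:
        u=proj(c,p).astype(int); v.append(im[u[1]-35:u[1]+35,u[0]-45:u[0]+45])
cv2.imwrite('pics/m9.png',cv2.resize(np.vstack([np.hstack(v[:2]),np.hstack(v[2:])])[:,:,::-1],None,fx=4,fy=4,interpolation=cv2.INTER_CUBIC))
```

```text
[ 0.34737471 -0.2742319   0.24379347] [-0.15052769  0.98852064 -0.00783476 -0.01034323]
```

View pics/m9.png

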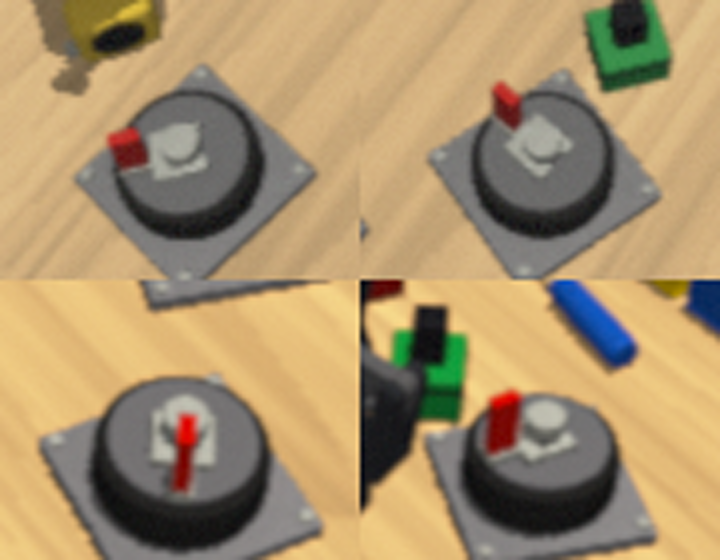

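Both clips lie flat around their axles under the heads in both views. Next, the kit.

Run:
```python
from h import *
go(.47,.13,.32,180,85)
```

```text
10 rows
[-23.5, 35.2, -8.7, -0.1, -0.1, 1.7, 85]
[-22.4, 35.9, -8.6, -0.1, -0.1, 1.7, 85]
[-21.3, 36.6, -8.4, -0.1, -0.1, 1.7, 85]
[-20.2, 37.2, -8.3, -0.1, -0.1, 1.7, 85]
[-19.1, 37.8, -8.2, -0.1, -0.1, 1.7, 85]
[-17.9, 38.4, -8.1, -0.1, -0.1, 1.7, 85]
[-16.8, 38.9, -8.0, -0.1, -0.1, 1.7, 85]
[-15.6, 39.5, -7.9, -0.1, -0.1, 1.7, 85]
[-14.4, 39.9, -7.8, -0.1, -0.1, 1.7, 85]
[-13.2, 40.4, -7.7, -0.1, -0.1, 1.7, 85]
```

Emit:
jog_arm:
  deltas:
    - [[-23,35,-9,0,0,1.7,85],[-22,36,-9,0,0,1.7,85],[-21,36.5,-9,0,0,1.7,85],[-20,37,-9,0,0,1.7,85],[-19,38,-9,0,0,1.7,85]]

```text
clock: 19.35
eef_pos: [0.4152, -0.0745, 0.2821]
tool_rot: [-0.071, 0.997, -0.011, -0.008]
ft_force: [1.6, 0.1, 0.0]
grip_width: 0.0845
```

Emit:
jog_arm:
  deltas:
    - [[-18,38.5,-9,0,0,1.7,85],[-17,39,-8,0,0,1.7,85],[-16,39.5,-8,0,0,1.7,85],[-14,40,-8,0,0,1.7,85],[-13,40,-8,0,0,1.7,85]]

```text
clock: 19.85
eef_pos: [0.4853, 0.1388, 0.3161]
tool_rot: [0.004, 1.0, -0.011, -0.007]
ft_force: [0.2, -1.0, -0.1]
grip_width: 0.0851
```

Emit:
jog_arm:
  deltas:
    - [[0,0,0,0,0,0,85],[0,0,0,0,0,0,85],[0,0,0,0,0,0,85]]

```text
clock: 20.15
eef_pos: [0.4893, 0.1447, 0.3131]
tool_rot: [-0.001, 1.0, -0.011, -0.008]
ft_force: [-1.1, 0.1, -0.4]
grip_width: 0.0848
```

Run:
```python
from h import *
print(get_obs()['eef_pos'],get_obs()['tool_rot'])
snap('wrist','w10.png')
```

```text
[0.48926088 0.14468529 0.31313006] [-0.00118076  0.99990777 -0.01082379 -0.00811815]
```

View pics/w10.png

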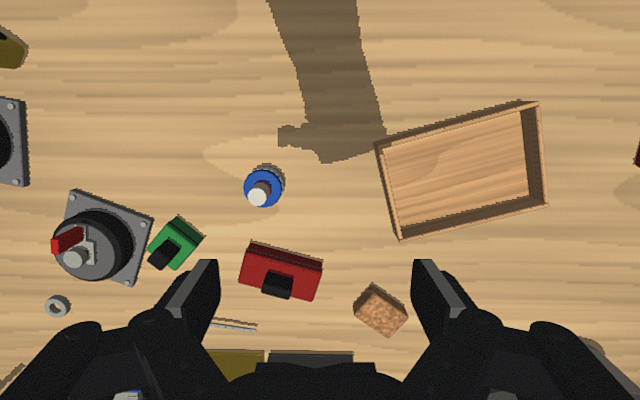

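The picture shows the crate's rim corners near (376,143), (540,101), (548,204) and (400,240). Oil is at (263,190) with its cap at (259,196), the red case at (282,272), bits at (177,245), and the cork block at (381,308).

```bash
cat > items.py <<'E'
from h import *
def hull(m):
    ct,_=cv2.findContours(m.astype(np.uint8),cv2.RETR_EXTERNAL,cv2.CHAIN_APPROX_NONE)
    k=max(ct,key=cv2.contourArea); o=np.zeros((400,640),np.uint8); cv2.fillConvexPoly(o,cv2.convexHull(k),1); return o.astype(bool)
def hue(im,lo,hi,s,v,b):
    h=cv2.cvtColor(im,cv2.COLOR_RGB2HSV); H=h[...,0].astype(int); m=((H>=lo)&(H<=hi)) if lo<=hi else ((H>=lo)|(H<=hi))
    k=np.zeros((400,640),bool); k[max(0,b[1]):b[3],max(0,b[0]):b[2]]=1; return m&(h[...,1]>=s)&(h[...,2]>=v)&k
D=dict(oil=(100,125,120,40),bits=(50,85,100,25),case=(172,8,120,30))
def item(name,c,im,x,y,pad=75):
    u=proj(c,(x,y,.03)).astype(int); m=hull(cv2.morphologyEx(hue(im,*D[name],(u[0]-pad,u[1]-pad,u[0]+pad,u[1]+pad)).astype(np.uint8),cv2.MORPH_OPEN,np.ones((3,3))))
    if name=='oil': return fit([(c,m)],lambda p:cyl(p[0],p[1],.026,0,.038),[x,y],[.005,.005])
    L=.114 if name=='case' else .052; rng=np.arange(-1.4,1.6,.35) if name=='case' else np.arange(-.7,.8,.25)
    return max((fit([(c,m)],lambda p:box(p[0],p[1],p[2],L,.052,0,.038),[x,y,a],[.005,.005,.15]) for a in rng),key=lambda r:r[1])
E
python3 - <<'E'
from items import *
c=cam('wrist'); im=cv2.imread('pics/w10.png')[:,:,::-1].copy()
X=dict(oil=(.526,.067),bits=(.61,-.068),case=(.655,.08))
for k in X:
    print(k,'wrist',item(k,c,im,*X[k]))
    for n in ['scene','side']: print('  ',n,item(k,cam(n),cv2.imread(f'pics/{n}9.png')[:,:,::-1].copy(),*X[k],40))
pts=[onz(c,u,.042) for u in [(376,143),(540,101),(548,204),(400,240)]]
print(np.round(pts,4)); P=np.array(pts)
print('ctr',P.mean(0),'sides',[np.linalg.norm(P[i]-P[i-1]).round(4) for i in range(4)])
for i,j in [(0,1),(3,2),(0,3),(1,2)]: d=P[j]-P[i]; print(np.degrees(np.arctan2(d[1],d[0])))
E
```

```text
oil wrist (array([0.52728872, 0.06842082]), np.float64(0.7307430129516019))
   scene (array([0.51995264, 0.07145068]), np.float64(0.444794952681388))Traceback (most recent call last):
  File "<stdin>", line 6, in <module>
  File "items.py", line 10, in item
    u=proj(c,(x,y,.03)).astype(int); m=hull(cv2.morphologyEx(hue(im,*D[name],(u[0]-pad,u[1]-pad,u[0]+pad,u[1]+pad)).astype(np.uint8),cv2.MORPH_OPEN,np.ones((3,3))))
                                       ~~~~^^^^^^^^^^^^^^^^^^^^^^^^^^^^^^^^^^^^^^^^^^^^^^^^^^^^^^^^^^^^^^^^^^^^^^^^^^^^^^^^^^^^^^^^^^^^^^^^^^^^^^^^^^^^^^^^^^^^^^^^^
  File "items.py", line 4, in hull
    k=max(ct,key=cv2.contourArea); o=np.zeros((400,640),np.uint8); cv2.fillConvexPoly(o,cv2.convexHull(k),1); return o.astype(bool)
ValueError: max() iterable argument is empty
```

Run:
```python
from items import *
c=cam('wrist'); im=cv2.imread('pics/w10.png')[:,:,::-1].copy()
X=dict(bits=(.61,-.068),case=(.655,.08))
for k in X:
    print(k,'wrist',item(k,c,im,*X[k]))
    for n in ['scene','side']: print('  ',n,item(k,cam(n),cv2.imread(f'pics/{n}0.png')[:,:,::-1].copy(),*X[k],28))
h=cv2.cvtColor(im,cv2.COLOR_RGB2HSV); m=np.zeros((400,640),np.uint8); m[170:225,240:290]=((h[...,1]<60)&(h[...,2]>130))[170:225,240:290]
n,l,st,ce=cv2.connectedComponentsWithStats(m); i=1+st[1:,4].argmax(); print('cap',st[i],ce[i],onz(c,ce[i],.074),onz(c,ce[i],.07))
pts=[onz(c,u,.042) for u in [(376,143),(540,101),(548,204),(400,240)]]
print(np.round(pts,4)); P=np.array(pts)
print('ctr',P.mean(0),'sides',[np.linalg.norm(P[i]-P[i-1]).round(4) for i in range(4)])
for i,j in [(0,1),(3,2),(0,3),(1,2)]: d=P[j]-P[i]; print(np.degrees(np.arctan2(d[1],d[0])))
```

```text
bits wrist (array([ 0.61290291, -0.06451856, -0.76137332]), np.float64(0.9065062875888463))
   scene (array([ 0.61056622, -0.06601297,  0.62913841]), np.float64(0.7120181405895691))
   side (array([ 0.61428516, -0.06305066, -0.66768257]), np.float64(0.7690721649484537))
case wrist (array([0.66425014, 0.08395774, 1.23236531]), np.float64(0.7603443487920022))
   scene (array([ 0.65525527,  0.08584519, -1.75412547]), np.float64(0.8400984009840098))
   side (array([ 0.6589571 ,  0.09009634, -1.94174334]), np.float64(0.8135818908122503))
cap [246 188  21  18 279] [256.58781362 196.55555556] [0.52565903 0.06883534 0.074     ] [0.52681652 0.06800663 0.07      ]
[[0.4644 0.2146 0.042 ]
 [0.4141 0.4058 0.042 ]
 [0.5418 0.4406 0.042 ]
 [0.5944 0.2539 0.042 ]]
ctr [0.50368913 0.32874589 0.042     ] sides [np.float64(0.1358), np.float64(0.1977), np.float64(0.1324), np.float64(0.194)]
104.75303028405021
105.74141311714156
16.83733138225903
15.247004768224613
```

Run:
```python
from h import *
go(.545,.068,.17,180,50)
```

```text
4 rows
[-14.5, -18.3, 35.9, -0.3, -0.2, 0.0, 50]
[-14.4, -18.5, 35.9, -0.3, -0.2, 0.0, 50]
[-14.3, -18.7, 35.9, -0.3, -0.2, 0.0, 50]
[-14.1, -18.9, 35.8, -0.3, -0.2, 0.0, 50]
```

Emit:
jog_arm:
  deltas:
    - [[-14,-19,35,-0.3,-0.2,0,50],[-14,-19,35,-0.3,-0.2,0,50],[-14,-19,35,-0.3,-0.2,0,50],[-14,-19,33,-0.3,-0.2,0,50],[0,0,0,0,0,0,50]]

```text
clock: 20.7
eef_pos: [0.5459, 0.0583, 0.1731]
tool_rot: [0.002, 1.0, 0.001, 0.002]
ft_force: [-1.0, -0.1, -0.5]
grip_width: 0.0498
```

Emit:
jog_arm:
  deltas:
    - [[0,0,0,0,0,0,50],[0,0,0,0,0,0,50]]

```text
clock: 20.9
eef_pos: [0.5453, 0.0561, 0.1738]
tool_rot: [0.004, 1.0, 0.001, 0.001]
ft_force: [0.5, 0.4, 0.9]
grip_width: 0.0498
```

```bash
cat >> items.py <<'E'
def cap(c,im,x,y,z=.074,pad=35):
    u=proj(c,(x,y,z)).astype(int); h=cv2.cvtColor(im,cv2.COLOR_RGB2HSV); m=np.zeros((400,640),np.uint8); s=np.s_[u[1]-pad:u[1]+pad,u[0]-pad:u[0]+pad]
    m[s]=((h[...,1]<60)&(h[...,2]>130))[s]; n,l,st,ce=cv2.connectedComponentsWithStats(m); i=1+st[1:,4].argmax(); print('cap',st[i],ce[i],u)
    return fit([(c,l==i)],lambda p:cyl(p[0],p[1],.012,.06,z),[x,y],[.004,.004]),onz(c,ce[i],z)
E
python3 - <<'E'
from items import *
print(get_obs()['eef_pos'],get_obs()['tool_rot']); c,im=snap('wrist','w11.png')
print(cap(c,im,.526,.069)); go(.526,.069,.08,180,50)
E
```

```text
[0.54525659 0.05613788 0.17379965] [4.33712976e-03 9.99989324e-01 9.80329773e-04 1.25707150e-03]
cap [317 161  29  28 644] [330.94720497 174.63975155] [330 174]
((array([0.52762268, 0.06956909]), np.float64(0.706140350877193)), array([0.52593312, 0.06912296, 0.074     ]))
3 rows
[6.7, 4.1, 31.5, 0.0, 0.1, -0.2, 50]
[6.7, 4.1, 31.5, 0.0, 0.1, -0.2, 50]
[6.6, 4.2, 31.5, 0.0, 0.1, -0.2, 50]
```

View pics/w11.png

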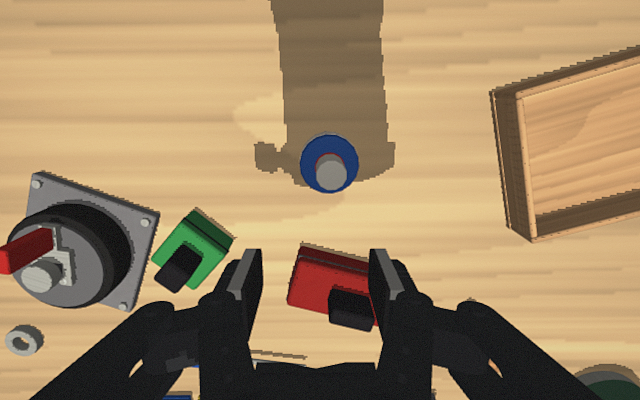

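The oil cap is at (331,175), exactly where predicted. Descend.

Emit:
jog_arm:
  deltas:
    - [[7,4,31,0,0.1,-0.2,50],[7,4,31,0,0.1,-0.2,50],[7,4,30,0,0.1,-0.2,50],[0,0,0,0,0,0,50],[0,0,0,0,0,0,50]]

```text
clock: 21.45
eef_pos: [0.5315, 0.0728, 0.0908]
tool_rot: [-0.004, 1.0, 0.003, 0.01]
ft_force: [0.2, 0.3, 0.9]
grip_width: 0.0501
```

Run:
```python
from h import *
go(.526,.069,.045,180,50)
```

```text
2 rows
[3.2, -2.0, 22.8, 0.1, 0.6, 0.2, 50]
[3.0, -2.0, 22.9, 0.1, 0.6, 0.2, 50]
```

Emit:
jog_arm:
  deltas:
    - [[5,-3,10,0,0.6,0.2,50],[3,-1,18,0,0.6,0.2,50],[2,0,16,0,0,0,50],[0,0,0,0,0,0,50],[0,0,0,0,0,0,50]]

```text
clock: 21.95
eef_pos: [0.5271, 0.0692, 0.0497]
tool_rot: [0.0, 1.0, 0.003, 0.004]
ft_force: [0.1, -0.2, -0.7]
grip_width: 0.0502
```

Run:
```python
from h import *
go(.526,.069,.045,180,50)
```

```text
1 rows
[1.2, -0.2, 4.7, 0.4, 0.5, -0.0, 50]
```

Emit:
jog_arm:
  deltas:
    - [[1,0,4,0.4,0.5,0,50],[0,0,0,0,0,0,50],[0,0,0,0,0,0,0],[0,0,0,0,0,0,0],[0,0,0,0,0,0,0]]

```text
clock: 22.45
eef_pos: [0.5278, 0.0691, 0.047]
tool_rot: [0.0, 1.0, -0.001, 0.001]
ft_force: [-1.3, -0.3, -2.2]
grip_width: 0.0223
```

Emit:
jog_arm:
  deltas:
    - [[0,0,0,0,0,0,0],[0,0,0,0,0,0,0],[0,0,-15,0,0,0,0],[0,0,-30,0,0,0,0],[0,0,-40,0,0,0,0]]

```text
clock: 22.95
eef_pos: [0.5216, 0.0684, 0.127]
tool_rot: [0.0, 1.0, -0.002, -0.007]
ft_force: [0.7, 0.1, -1.8]
grip_width: 0.0223
```

Run:
```python
from h import *
go(.4849,.2768,.135,180,0)
```

```text
5 rows
[7.4, 41.7, -1.6, -0.0, -0.2, -0.0, 0]
[7.4, 41.7, -1.6, -0.0, -0.2, -0.0, 0]
[7.4, 41.7, -1.6, -0.0, -0.2, -0.0, 0]
[7.4, 41.7, -1.6, -0.0, -0.2, -0.0, 0]
[7.3, 41.7, -1.6, -0.0, -0.2, -0.0, 0]
```

Emit:
jog_arm:
  deltas:
    - [[7.4,41,-3,0,-0.2,0,0],[7.4,41,-3,0,-0.2,0,0],[7.4,41,-3,0,-0.2,0,0],[7.4,41,-3,0,-0.2,0,0],[7.4,41,-3,0,-0.2,0,0]]

```text
clock: 23.45
eef_pos: [0.4904, 0.2749, 0.1487]
tool_rot: [0.007, 1.0, -0.001, 0.008]
ft_force: [0.5, -0.7, -0.7]
grip_width: 0.0219
```

Emit:
jog_arm:
  deltas:
    - [[0,0,0,0,0,0,0],[0,0,0,0,0,0,0]]

```text
clock: 23.65
eef_pos: [0.4887, 0.2808, 0.1487]
tool_rot: [0.003, 1.0, 0.0, 0.008]
ft_force: [-1.2, 0.0, -1.3]
grip_width: 0.0221
```

Run:
```python
from h import *
go(.4849,.2768,.054,180,0)
```

```text
3 rows
[1.8, -1.3, 31.5, 0.0, 0.3, -0.1, 0]
[1.6, -1.3, 31.6, 0.0, 0.3, -0.1, 0]
[1.4, -1.3, 31.6, 0.0, 0.3, -0.1, 0]
```

Emit:
jog_arm:
  deltas:
    - [[5,-3,20,0,0.3,0,0],[2,-1,15,0,0.3,0,0],[1,0,0,0,0.3,0,0],[0,0,0,0,0,0,0],[0,0,0,0,0,0,0]]

```text
clock: 24.15
eef_pos: [0.4817, 0.2733, 0.1131]
tool_rot: [0.005, 1.0, -0.0, -0.0]
ft_force: [0.2, 0.1, -1.4]
grip_width: 0.0221
```

Run:
```python
from h import *
go(.4849,.2768,.054,180,0)
```

```text
2 rows
[-1.6, 1.8, 29.5, -0.0, -0.0, -0.3, 0]
[-1.6, 1.8, 29.5, -0.0, -0.0, -0.3, 0]
```

Emit:
jog_arm:
  deltas:
    - [[-1,3.5,14,0,0,-0.3,0],[0,0,20,0,0,-0.3,0],[0,0,0,0,0,0,0],[0,0,0,0,0,0,0]]

```text
clock: 24.55
eef_pos: [0.4854, 0.2775, 0.0794]
tool_rot: [0.0, 1.0, 0.001, 0.002]
ft_force: [-0.3, -0.0, -1.3]
grip_width: 0.0225
```

Run:
```python
from h import *
go(.4849,.2768,.054,180,0)
```

```text
1 rows
[0.6, -0.8, 25.4, 0.1, 0.3, -0.0, 0]
```

Emit:
jog_arm:
  deltas:
    - [[1,-0.8,12,0,0.2,0,0],[0.5,0,10,0,0,0,0],[0,0,3,0,0,0,0],[0,0,0,0,0,0,0]]

```text
clock: 24.95
eef_pos: [0.4846, 0.2773, 0.0535]
tool_rot: [-0.0, 1.0, 0.002, 0.001]
ft_force: [-0.1, -0.9, -1.6]
grip_width: 0.0225
```

Emit:
jog_arm:
  deltas:
    - [[0,0,3,0,0,0,0],[0,0,0,0,0,0,0]]

```text
clock: 25.15
eef_pos: [0.4855, 0.2778, 0.0538]
tool_rot: [-0.0, 1.0, 0.002, 0.003]
ft_force: [-0.0, -0.3, -1.8]
grip_width: 0.0224
```

Emit:
jog_arm:
  deltas:
    - [[0,0,0,0,0,0,42],[0,0,0,0,0,0,42],[0,0,0,0,0,0,42],[0,0,-20,0,0,0,42],[0,0,-40,0,0,0,42]]

```text
clock: 25.65
eef_pos: [0.4823, 0.2759, 0.1104]
tool_rot: [-0.0, 1.0, 0.0, -0.001]
ft_force: [-0.2, 0.5, -0.5]
grip_width: 0.0422
```

Emit:
jog_arm:
  deltas:
    - [[0,0,-40,0,0,0,42],[0,0,-20,0,0,0,42]]

```text
clock: 25.85
eef_pos: [0.483, 0.2762, 0.1739]
tool_rot: [-0.0, 1.0, 0.0, -0.001]
ft_force: [0.2, -0.2, 0.3]
grip_width: 0.0423
```

Run:
```python
from h import *
go(.666,.105,.17,-107,50)
```

```text
10 rows
[-18.3, -17.1, 0.4, 0.0, -0.0, -7.3, 50]
[-16.0, -19.3, 0.4, 0.0, -0.0, -7.3, 50]
[-13.4, -21.2, 0.4, 0.0, -0.0, -7.3, 50]
[-10.6, -22.7, 0.4, 0.0, -0.0, -7.3, 50]
[-7.6, -23.9, 0.4, 0.0, -0.0, -7.3, 50]
[-4.5, -24.6, 0.4, 0.0, -0.0, -7.3, 50]
[-1.4, -25.0, 0.4, 0.0, -0.0, -7.3, 50]
[1.8, -25.0, 0.4, 0.0, -0.0, -7.3, 50]
[5.0, -24.6, 0.4, 0.0, -0.0, -7.3, 50]
[8.1, -23.7, 0.4, 0.0, -0.0, -7.3, 50]
```

Emit:
jog_arm:
  deltas:
    - [[-18.3,-17,0,0,0,-7.3,50],[-16,-19.3,0,0,0,-7.3,50],[-13.4,-21.2,0,0,0,-7.3,50],[-10.6,-22.7,0,0,0,-7.3,50],[-7.6,-23.9,0,0,0,-7.3,50]]

```text
clock: 26.35
eef_pos: [0.5794, 0.1937, 0.1803]
tool_rot: [-0.328, 0.945, 0.002, 0.005]
ft_force: [0.4, 0.2, -0.3]
grip_width: 0.0498
```

Emit:
jog_arm:
  deltas:
    - [[-4.5,-24.6,0,0,0,-7.3,50],[-1.4,-25,0,0,0,-7.3,50],[1.8,-25,0,0,0,-7.3,50],[5,-24.6,0,0,0,-7.3,50],[8,-23.7,0,0,0,-7.3,50]]

```text
clock: 26.85
eef_pos: [0.6782, 0.1085, 0.1795]
tool_rot: [-0.619, 0.786, 0.0, 0.005]
ft_force: [-0.7, 0.5, -0.1]
grip_width: 0.0502
```

Emit:
jog_arm:
  deltas:
    - [[0,0,0,0,0,0,50],[0,0,0,0,0,0,50],[0,0,0,0,0,0,50]]

```text
clock: 27.15
eef_pos: [0.6797, 0.1058, 0.1773]
tool_rot: [-0.617, 0.787, 0.001, 0.005]
ft_force: [0.6, -0.6, -0.2]
grip_width: 0.05
```

Run:
```python
from items import *
print(get_obs()['eef_pos'],get_obs()['tool_rot']); c,im=snap('wrist','w12.png')
b=item('case',c,im,.66,.086,110); print(b)
m=hue(im,*D['case'],(150,0,500,260)); ys,xs=np.nonzero(m); print(m.sum(),xs.min(),xs.max(),ys.min(),ys.max())
v=im.copy()
for q in box(*b[0],.114,.052,0,.038)+box(*b[0],.04,.016,.074,.074): cv2.circle(v,tuple(int(t) for t in proj(c,q)),3,(0,255,0),-1)
cv2.imwrite('pics/w12v.png',v[:,:,::-1])
```

```text
[0.67973367 0.10582891 0.17734037] [-6.16685757e-01  7.87195829e-01  5.67305968e-04  4.59158252e-03]
(array([ 0.65770555,  0.08829475, -1.85598245]), np.float64(0.9512524557956779))
6456 305 370 89 219
```

View pics/w12v.png

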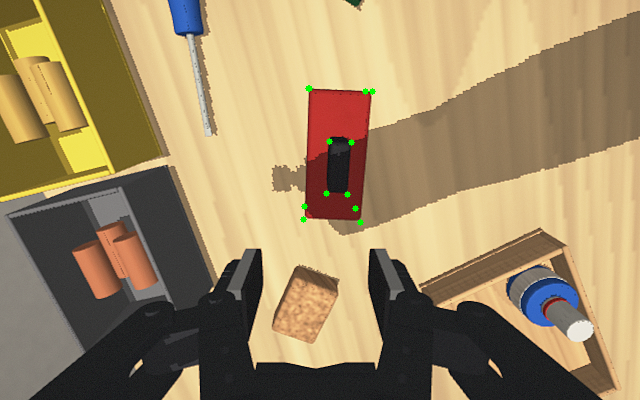

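The fitted corners lie on the case body and handle (IoU 0.95), so the case pose is good. The oil bottle stands in the crate (545,300).

Run:
```python
from h import *
go(.6577,.0883,.095,-106.3,50)
```

```text
2 rows
[11.6, 8.7, 41.1, -0.1, 0.2, 1.2, 50]
[11.6, 8.3, 41.1, -0.1, 0.2, 1.2, 50]
```

Emit:
jog_arm:
  deltas:
    - [[11.6,9,41,0,0.2,1.2,50],[11.6,9,39,0,0.2,1.2,50],[0,0,0,0,0,0,50],[0,0,0,0,0,0,50]]

```text
clock: 27.6
eef_pos: [0.6558, 0.0922, 0.0988]
tool_rot: [-0.601, 0.799, -0.002, 0.004]
ft_force: [1.1, 0.2, 1.2]
grip_width: 0.0496
```

Run:
```python
from h import *
go(.6577,.0883,.046,-106.3,50)
```

```text
2 rows
[1.7, -1.2, 26.4, -0.2, 0.1, 0.1, 50]
[1.7, -1.3, 26.4, -0.2, 0.1, 0.1, 50]
```

Emit:
jog_arm:
  deltas:
    - [[3,-1.5,22,-0.2,0,0,50],[1,-1,24,-0.2,0,0,50],[0,0,0,0,0,0,50],[0,0,0,0,0,0,50]]

```text
clock: 28.0
eef_pos: [0.6662, 0.0921, 0.0637]
tool_rot: [-0.603, 0.798, -0.004, 0.01]
ft_force: [0.4, 0.1, 0.0]
grip_width: 0.0498
```

Run:
```python
from h import *
go(.6577,.0883,.046,-106.3,50)
```

```text
1 rows
[6.2, 7.4, 17.5, -1.0, 0.7, 0.4, 50]
```

Emit:
jog_arm:
  deltas:
    - [[6,7.4,0,-1,0.7,0.3,50],[0,0,0,0,0,0,50],[1,2,12,-0.2,0,0,50],[0,0,0,0,0,0,50],[0,0,0,0,0,0,50]]

```text
clock: 28.5
eef_pos: [0.6587, 0.089, 0.0578]
tool_rot: [-0.601, 0.799, -0.001, 0.003]
ft_force: [0.6, 0.3, 1.2]
grip_width: 0.0498
```

Run:
```python
from h import *
go(.6577,.0883,.046,-106.3,50)
```

```text
1 rows
[1.0, 0.8, 11.8, -0.3, 0.2, 0.2, 50]
```

Emit:
jog_arm:
  deltas:
    - [[1.5,2,11.5,-0.3,0.2,0,50],[0,0,0,0,0,0,50],[0,0,0,0,0,0,0],[0,0,0,0,0,0,0],[0,0,0,0,0,0,0]]

```text
clock: 29.0
eef_pos: [0.6557, 0.0878, 0.0442]
tool_rot: [-0.601, 0.799, 0.0, -0.001]
ft_force: [0.3, 0.6, -0.9]
grip_width: 0.0152
```

Emit:
jog_arm:
  deltas:
    - [[0,0,0,0,0,0,0],[0,0,0,0,0,0,0]]

```text
clock: 29.2
eef_pos: [0.6557, 0.0878, 0.0442]
tool_rot: [-0.601, 0.799, 0.0, -0.001]
ft_force: [1.0, -1.1, -0.9]
grip_width: 0.015
```

Emit:
jog_arm:
  deltas:
    - [[0,0,-15,0,0,0,0],[0,0,-30,0,0,0,0],[0,0,-40,0,0,0,0],[0,0,-10,0,0,0,0],[0,0,0,0,0,0,0]]

```text
clock: 29.7
eef_pos: [0.6515, 0.0875, 0.1354]
tool_rot: [-0.601, 0.799, 0.004, -0.007]
ft_force: [-1.0, 0.2, -3.9]
grip_width: 0.015
```

Run:
```python
from h import *
print(get_obs()['joint_pos']);go(.5345,.3373,.15,-74.5,0,step=40)
```

```text
[ 1.33351586e-01  6.17877373e-01  3.32416479e-01  1.30077598e+00
  3.00360808e-04 -1.15595126e+00]
7 rows
[-29.6, 26.0, -1.9, 0.1, -0.0, -4.5, 0]
[-31.6, 23.6, -1.9, 0.1, -0.0, -4.5, 0]
[-33.3, 21.0, -2.0, 0.1, -0.0, -4.5, 0]
[-34.9, 18.3, -2.0, 0.1, -0.0, -4.5, 0]
[-36.2, 15.5, -2.0, 0.1, -0.0, -4.5, 0]
[-37.3, 12.6, -2.1, 0.1, -0.0, -4.5, 0]
[-38.2, 9.6, -2.1, 0.1, -0.0, -4.5, 0]
```

Emit:
jog_arm:
  deltas:
    - [[-29.5,26,-5,0,0,-4.5,0],[-31.5,23.6,-5,0,0,-4.5,0],[-33.3,21,-4,0,0,-4.5,0],[-35,18,-3,0,0,-4.5,0],[-36,15.5,-2,0,0,-4.5,0]]

```text
clock: 30.2
eef_pos: [0.564, 0.2627, 0.1432]
tool_rot: [0.746, -0.666, -0.008, 0.012]
ft_force: [-0.3, -0.2, -3.7]
grip_width: 0.0151
```

Emit:
jog_arm:
  deltas:
    - [[-37,12.6,-2,0,0,-4.5,0],[-35,9,-2,0,0,-4.5,0],[0,0,0,0,0,0,0],[0,0,0,0,0,0,0]]

```text
clock: 30.6
eef_pos: [0.5227, 0.3365, 0.1371]
tool_rot: [0.801, -0.599, -0.012, 0.018]
ft_force: [-0.1, -0.4, -3.3]
grip_width: 0.0155
```

Run:
```python
from h import *
go(.5345,.3373,.12,-74.5,0,step=60)
```

```text
1 rows
[2.6, -12.3, 16.6, 2.5, -0.1, 0.9, 0]
```

Emit:
jog_arm:
  deltas:
    - [[2.6,-12.3,0,2.5,0,0.9,0],[0,0,0,0,0,0,0],[0,0,0,0,0,0,0]]

```text
clock: 30.9
eef_pos: [0.5335, 0.3346, 0.1313]
tool_rot: [0.795, -0.606, -0.001, 0.005]
ft_force: [-0.5, -0.4, -3.3]
grip_width: 0.0149
```

Run:
```python
from h import *
go(.5345,.3373,.12,-74.5,0,step=60)
```

```text
1 rows
[-2.4, -1.7, 11.3, 0.5, -0.3, -0.1, 0]
```

Emit:
jog_arm:
  deltas:
    - [[-2.4,-2,15,0.5,-0.3,0,0],[0,0,12,0,0,0,0],[0,0,0,0,0,0,0],[0,0,0,0,0,0,0]]

```text
clock: 31.3
eef_pos: [0.5347, 0.334, 0.102]
tool_rot: [0.794, -0.608, -0.001, 0.002]
ft_force: [-0.4, 0.4, -2.8]
grip_width: 0.0149
```

Run:
```python
from h import *
go(.5345,.3373,.051,-74.5,0,step=60)
```

```text
1 rows
[-3.3, -0.9, 51.0, 0.3, -0.0, -0.4, 0]
```

Emit:
jog_arm:
  deltas:
    - [[-3.3,-1,12,0.3,0,-0.3,0],[0,0,12,0,0,0,0],[0,0,6,0,0,0,0],[0,0,0,0,0,0,0]]

```text
clock: 31.7
eef_pos: [0.536, 0.3371, 0.0723]
tool_rot: [0.795, -0.606, 0.001, -0.001]
ft_force: [0.2, -1.1, -2.9]
grip_width: 0.015
```

Run:
```python
from h import *
go(.5345,.3373,.051,-74.5,0,step=60)
```

```text
1 rows
[-0.6, 1.4, 21.3, -0.1, -0.0, -0.1, 0]
```

Emit:
jog_arm:
  deltas:
    - [[-0.6,1.5,10,0,0,0,0],[0,0.5,9,0,0,0,0],[0,0,2,0,0,0,0],[0,0,0,0,0,0,0]]

```text
clock: 32.1
eef_pos: [0.5342, 0.3372, 0.0503]
tool_rot: [0.795, -0.606, 0.001, -0.001]
ft_force: [-0.3, -0.6, -1.3]
grip_width: 0.0152
```

Emit:
jog_arm:
  deltas:
    - [[0,0,2,0,0,0,0],[0,0,0,0,0,0,0]]

```text
clock: 32.3
eef_pos: [0.5348, 0.3375, 0.0511]
tool_rot: [0.795, -0.606, 0.001, -0.002]
ft_force: [-0.4, -1.1, -3.0]
grip_width: 0.0148
```

Emit:
jog_arm:
  deltas:
    - [[0,0,0,0,0,0,38],[0,0,0,0,0,0,38],[0,0,0,0,0,0,38],[0,0,-20,0,0,0,38],[0,0,-40,0,0,0,38]]

```text
clock: 32.8
eef_pos: [0.5327, 0.3363, 0.1084]
tool_rot: [0.795, -0.606, 0.0, 0.001]
ft_force: [1.1, -0.6, -0.4]
grip_width: 0.0377
```

Emit:
jog_arm:
  deltas:
    - [[0,0,-40,0,0,0,38],[0,0,-20,0,0,0,38]]

```text
clock: 33.0
eef_pos: [0.5336, 0.337, 0.1728]
tool_rot: [0.795, -0.606, 0.001, -0.001]
ft_force: [0.6, 0.9, -1.0]
grip_width: 0.0383
```

Run:
```python
from h import *
print(get_obs()['joint_pos']); go(.626,-.05,.18,-133,50)
```

```text
[ 5.63825477e-01  5.29276806e-01  2.79923975e-01  1.31943849e+00
 -1.16362775e-03 -1.27508465e+00]
9 rows
[44.2, 1.5, -0.8, -0.0, 0.0, 6.5, 50]
[44.1, -3.5, -0.8, -0.0, 0.0, 6.5, 50]
[43.4, -8.5, -0.8, -0.0, 0.0, 6.5, 50]
[42.2, -13.3, -0.8, -0.0, 0.0, 6.5, 50]
[40.4, -18.0, -0.8, -0.0, 0.0, 6.5, 50]
[38.1, -22.4, -0.8, -0.0, 0.0, 6.5, 50]
[35.3, -26.6, -0.8, -0.0, 0.0, 6.5, 50]
[32.1, -30.4, -0.8, -0.0, 0.0, 6.5, 50]
[28.5, -33.8, -0.8, -0.0, 0.0, 6.5, 50]
```

Emit:
jog_arm:
  deltas:
    - [[44,1.5,-1,0,0,6.5,50],[44,-3.5,-1,0,0,6.5,50],[43,-8.5,-1,0,0,6.5,50],[42,-13,-1,0,0,6.5,50],[40,-18,-1,0,0,6.5,50]]

```text
clock: 33.5
eef_pos: [0.5884, 0.1258, 0.185]
tool_rot: [-0.591, 0.807, -0.002, 0.01]
ft_force: [1.3, 0.2, 0.6]
grip_width: 0.0498
```

Emit:
jog_arm:
  deltas:
    - [[38,-22,-1,0,0,6.5,50],[35,-26.5,-1,0,0,6.5,50],[32,-30,-1,0,0,6.5,50],[28,-33,-1,0,0,6.5,50],[0,0,0,0,0,0,50]]

```text
clock: 34.0
eef_pos: [0.6283, -0.0581, 0.1903]
tool_rot: [-0.381, 0.924, -0.001, 0.013]
ft_force: [-0.7, 0.6, -0.5]
grip_width: 0.0499
```

Emit:
jog_arm:
  deltas:
    - [[0,0,0,0,0,0,50],[0,0,0,0,0,0,50]]

```text
clock: 34.2
eef_pos: [0.6284, -0.0589, 0.1904]
tool_rot: [-0.381, 0.925, -0.001, 0.013]
ft_force: [0.2, 0.2, -0.4]
grip_width: 0.0499
```

Run:
```python
from items import *
print(get_obs()['eef_pos'],get_obs()['tool_rot']); c,im=snap('wrist','w13.png')
b=item('bits',c,im,.612,-.065,90); print(b,proj(c,(.612,-.065,.038)))
v=im.copy()
for q in box(*b[0],.052,.052,0,.038)+box(*b[0],.024,.024,.074,.074): cv2.circle(v,tuple(int(t) for t in proj(c,q)),3,(255,0,0),-1)
cv2.imwrite('pics/w13v.png',v[:,:,::-1])
```

```text
[ 0.62838445 -0.05891246  0.19037462] [-0.3805842   0.92465348 -0.00118279  0.01304617]
(array([ 0.61321566, -0.06412185,  0.7800198 ]), np.float64(0.9165976249654791)) [324.72688487 161.19672051]
```

View pics/w13v.png

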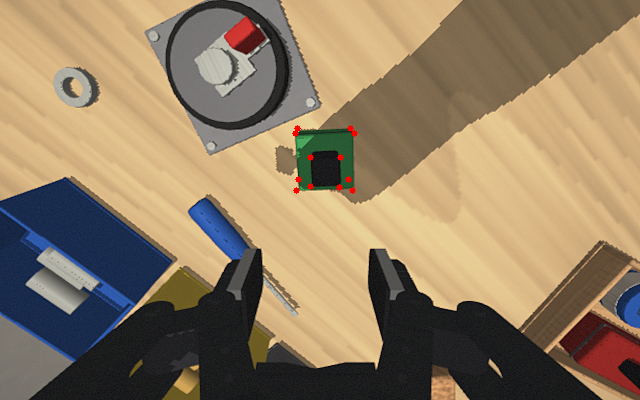

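The bit case sits at (325,160) with the fitted box on it. All other things are clear.

Run:
```python
from h import *
go(.6132,-.0641,.095,-135.3,55)
```

```text
3 rows
[5.6, 2.6, 31.6, -0.2, 0.4, 0.0, 55]
[5.4, 2.4, 31.7, -0.2, 0.4, 0.0, 55]
[5.2, 2.3, 31.7, -0.2, 0.4, 0.0, 55]
```

Emit:
jog_arm:
  deltas:
    - [[6,3,31,-0.2,0.4,0,55],[6,3,31,-0.2,0.4,0,55],[6,3,31,-0.2,0.4,0,55],[0,0,0,0,0,0,55],[0,0,0,0,0,0,55]]

```text
clock: 34.75
eef_pos: [0.6124, -0.056, 0.0979]
tool_rot: [-0.387, 0.922, -0.001, 0.004]
ft_force: [1.0, 0.2, 1.5]
grip_width: 0.0549
```

Run:
```python
from h import *
go(.6132,-.0641,.046,-135.3,55)
```

```text
2 rows
[2.8, -3.0, 25.9, -0.1, 0.2, 0.4, 55]
[2.7, -3.1, 25.9, -0.1, 0.2, 0.4, 55]
```

Emit:
jog_arm:
  deltas:
    - [[6,-4,12,0,0.2,0.4,55],[2,1,12,0,0.2,0.4,55],[1,1,0,0,0,0,55],[0,0,0,0,0,0,55],[0,0,0,0,0,0,55]]

```text
clock: 35.25
eef_pos: [0.6112, -0.0632, 0.077]
tool_rot: [-0.382, 0.924, -0.005, 0.005]
ft_force: [0.5, -0.7, -0.6]
grip_width: 0.0552
```

Run:
```python
from h import *
go(.6132,-.0641,.046,-135.3,55)
```

```text
1 rows
[-0.6, -1.7, 31.1, -0.7, 0.3, 0.2, 55]
```

Emit:
jog_arm:
  deltas:
    - [[1,0,15,-0.7,0.3,0.2,55],[1,1,14,0,0,0,55],[0,0,0,0,0,0,55],[0,0,0,0,0,0,55]]

```text
clock: 35.65
eef_pos: [0.6105, -0.0646, 0.0471]
tool_rot: [-0.379, 0.925, -0.0, 0.0]
ft_force: [0.4, -0.3, -0.4]
grip_width: 0.0552
```

Run:
```python
from h import *
go(.6132,-.0641,.046,-135.3,55)
```

```text
1 rows
[-2.3, -1.5, 1.1, -0.0, 0.0, -0.1, 55]
```

Emit:
jog_arm:
  deltas:
    - [[-2.3,-1.5,0.5,0,0,0,55],[0,0,0,0,0,0,55],[0,0,0,0,0,0,0],[0,0,0,0,0,0,0],[0,0,0,0,0,0,0]]

```text
clock: 36.15
eef_pos: [0.6145, -0.0641, 0.0477]
tool_rot: [-0.379, 0.925, -0.0, 0.001]
ft_force: [-0.2, 0.6, -0.8]
grip_width: 0.023
```

Emit:
jog_arm:
  deltas:
    - [[0,0,0,0,0,0,0],[0,0,0,0,0,0,0]]

```text
clock: 36.35
eef_pos: [0.6145, -0.0641, 0.0476]
tool_rot: [-0.379, 0.925, -0.0, 0.001]
ft_force: [0.3, -0.4, -0.2]
grip_width: 0.023
```

Emit:
jog_arm:
  deltas:
    - [[0,0,-15,0,0,0,0],[0,0,-30,0,0,0,0],[0,0,-40,0,0,0,0],[0,0,-30,0,0,0,0],[0,0,0,0,0,0,0]]

```text
clock: 36.85
eef_pos: [0.6102, -0.0638, 0.1609]
tool_rot: [-0.379, 0.925, 0.003, -0.004]
ft_force: [1.1, -0.9, -2.9]
grip_width: 0.023
```

Run:
```python
from h import *
print(get_obs()['joint_pos']);go(.4609,.3635,.175,-164.5,0,step=45)
```

```text
[-1.04321707e-01  5.09484734e-01  2.15891270e-01  1.28723436e+00
  4.36248978e-04 -8.82755764e-01]
11 rows
[-17.6, 37.2, -1.1, 0.0, -0.0, 2.6, 0]
[-15.9, 38.0, -1.1, 0.0, -0.0, 2.6, 0]
[-14.1, 38.7, -1.1, 0.0, -0.0, 2.6, 0]
[-12.3, 39.3, -1.1, 0.0, -0.0, 2.6, 0]
[-10.5, 39.8, -1.1, 0.0, -0.0, 2.6, 0]
[-8.6, 40.2, -1.2, 0.0, -0.0, 2.6, 0]
[-6.8, 40.6, -1.2, 0.0, -0.0, 2.6, 0]
[-4.9, 40.9, -1.2, 0.0, -0.0, 2.6, 0]
[-3.0, 41.0, -1.2, 0.0, -0.0, 2.6, 0]
[-1.1, 41.1, -1.2, 0.0, -0.0, 2.6, 0]
[0.8, 41.1, -1.3, 0.0, -0.0, 2.6, 0]
```

Emit:
jog_arm:
  deltas:
    - [[-17.6,37,-3,0,0,2.6,0],[-16,38,-3,0,0,2.6,0],[-14,38.7,-3,0,0,2.6,0],[-12.3,39.3,-2,0,0,2.6,0],[-10.5,39.8,-2,0,0,2.6,0]]

```text
clock: 37.35
eef_pos: [0.54, 0.1298, 0.1665]
tool_rot: [-0.262, 0.965, 0.002, -0.009]
ft_force: [0.6, -0.3, -3.3]
grip_width: 0.0229
```

Emit:
jog_arm:
  deltas:
    - [[-8.6,40.2,-2,0,0,2.6,0],[-6.8,40.6,-2,0,0,2.6,0],[-5,41,-2,0,0,2.6,0],[-3,41,-2,0,0,2.6,0],[-1,41,-2,0,0,2.6,0]]

```text
clock: 37.85
eef_pos: [0.4676, 0.3303, 0.167]
tool_rot: [-0.146, 0.989, -0.002, -0.016]
ft_force: [0.5, -0.4, -3.0]
grip_width: 0.0229
```

Emit:
jog_arm:
  deltas:
    - [[1,38,0,0,0,2.6,0],[0,0,0,0,0,0,0],[0,0,0,0,0,0,0]]

```text
clock: 38.15
eef_pos: [0.45, 0.3718, 0.1608]
tool_rot: [-0.126, 0.992, -0.004, -0.02]
ft_force: [-0.3, -0.6, -2.7]
grip_width: 0.0231
```

Run:
```python
from h import *
go(.4609,.3635,.125,-164.5,0,step=60)
```

```text
1 rows
[-9.9, -10.7, 35.4, -0.1, -2.3, -1.0, 0]
```

Emit:
jog_arm:
  deltas:
    - [[-10,-10.7,5,0,-2.3,-1,0],[0,0,0,0,0,0,0],[0,0,20,0,0,0,0],[0,0,0,0,0,0,0],[0,0,0,0,0,0,0]]

```text
clock: 38.65
eef_pos: [0.4609, 0.3592, 0.1311]
tool_rot: [-0.133, 0.991, -0.003, -0.004]
ft_force: [0.4, -0.4, -2.4]
grip_width: 0.0227
```

Run:
```python
from h import *
go(.4609,.3635,.0545,-164.5,0,step=100)
```

```text
1 rows
[-1.8, 4.5, 76.6, -0.3, -0.5, -0.2, 0]
```

Emit:
jog_arm:
  deltas:
    - [[-1.8,4.5,15,-0.3,-0.5,0,0],[0,0,15,0,0,0,0],[0,0,10,0,0,0,0],[0,0,0,0,0,0,0],[0,0,0,0,0,0,0]]

```text
clock: 39.15
eef_pos: [0.4638, 0.3642, 0.0939]
tool_rot: [-0.131, 0.991, 0.002, 0.001]
ft_force: [-0.3, -0.1, -3.5]
grip_width: 0.0229
```

Run:
```python
from h import *
go(.4609,.3635,.0545,-164.5,0,step=100)
```

```text
1 rows
[3.1, -0.0, 39.4, 0.2, 0.2, -0.4, 0]
```

Emit:
jog_arm:
  deltas:
    - [[3,0,12,0.2,0.2,-0.3,0],[1,0,12,0,0,0,0],[0,0,6,0,0,0,0],[0,0,0,0,0,0,0]]

```text
clock: 39.55
eef_pos: [0.4604, 0.3637, 0.0631]
tool_rot: [-0.134, 0.991, 0.001, 0.001]
ft_force: [-0.1, -0.2, -3.6]
grip_width: 0.0232
```

Run:
```python
from h import *
go(.4609,.3635,.0545,-164.5,0,step=100)
```

```text
1 rows
[-0.4, -0.4, 8.6, 0.0, 0.1, -0.1, 0]
```

Emit:
jog_arm:
  deltas:
    - [[0,0,8.5,0,0,0,0],[0,0,0,0,0,0,0],[0,0,0,0,0,0,0]]

```text
clock: 39.85
eef_pos: [0.4611, 0.3645, 0.0545]
tool_rot: [-0.134, 0.991, 0.001, 0.002]
ft_force: [0.9, 0.6, -3.4]
grip_width: 0.0234
```

Emit:
jog_arm:
  deltas:
    - [[0,0,1,0,0,0,40],[0,0,0,0,0,0,40],[0,0,0,0,0,0,40],[0,0,-20,0,0,0,40],[0,0,-40,0,0,0,40]]

```text
clock: 40.35
eef_pos: [0.4585, 0.3623, 0.1108]
tool_rot: [-0.134, 0.991, -0.001, -0.002]
ft_force: [-1.3, 0.3, 0.5]
grip_width: 0.0404
```

Emit:
jog_arm:
  deltas:
    - [[0,0,-40,0,0,0,40],[40,-20,-40,0,0,0,40],[45,-10,-20,0,0,0,40],[45,-10,0,0,0,0,40],[0,0,0,0,0,0,40]]

```text
clock: 40.85
eef_pos: [0.3493, 0.2941, 0.2124]
tool_rot: [-0.134, 0.991, 0.002, 0.003]
ft_force: [0.3, 0.6, -0.8]
grip_width: 0.0403
```

Run:
```python
from items import *
print(get_obs()['eef_pos'],get_obs()['ft_force'])
v=[]
for n in ['scene','side']:
    c,im=snap(n,n+'14.png'); u=proj(c,(.5037,.3287,.03)).astype(int); v.append(cv2.resize(im[max(0,u[1]-50):max(0,u[1]-50)+100,u[0]-60:u[0]+60],None,fx=3,fy=3,interpolation=cv2.INTER_CUBIC))
    for k,x,y in [('case',.5345,.3373),('bits',.4609,.3635)]:
        try: print(n,k,item(k,c,im,x,y,35))
        except Exception as e: print(n,k,'hidden')
w=[]
for n in ['scene','side']:
    c=cam(n); im=cv2.imread(f'pics/{n}14.png')[:,:,::-1]
    u=proj(c,(.54,-.25,.05)).astype(int); w.append(cv2.resize(im[u[1]-50:u[1]+50,u[0]-60:u[0]+60],None,fx=3,fy=3,interpolation=cv2.INTER_CUBIC))
cv2.imwrite('pics/m14.png',np.vstack([np.hstack(v),np.hstack(w)])[:,:,::-1])
```

```text
[0.34931212 0.29407973 0.21238218] [ 0.30244132  0.62998621 -0.76002465]
scene case (array([ 0.52944847,  0.34440492, -1.25331665]), np.float64(0.8719723183391004))
scene bits (array([0.45399982, 0.37286978, 0.41680706]), np.float64(0.7757009345794392))
side case (array([0.54311272, 0.34727546, 1.65681762]), np.float64(0.8218793828892006))
side bits (array([ 0.4712569 ,  0.38178864, -0.48748889]), np.float64(0.5130208333333334))
```

View pics/m14.png

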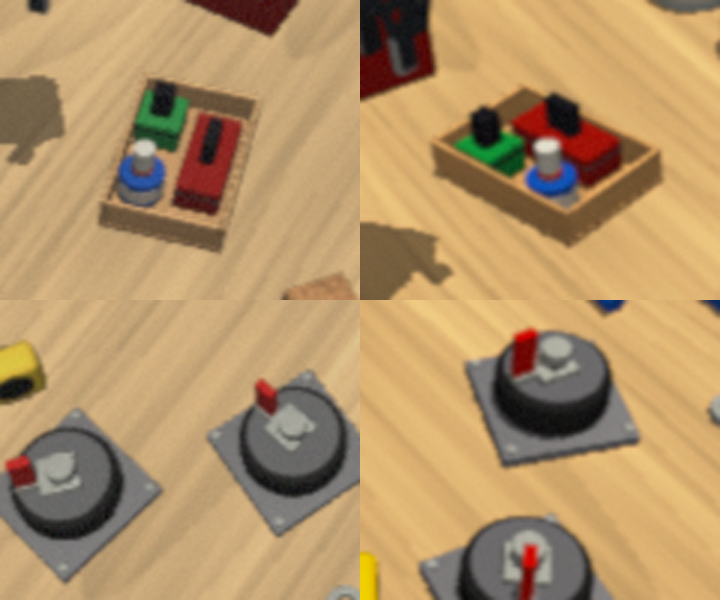

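All three items stand upright on the crate's floor and both clips lie flat under the axle heads. The arm is clear, so I'm handing in.

```bash
python3 -c "
from workcell import *
print(job_done())"
```

```text
the job is handed in; nothing more can be done
None
```

The job is handed in at about 41 s on the clock: both clips are home on the axles, and the three kit items that were out are packed in the crate. `job_done()` gives no verdict.

- **Clips:** I pushed one onto each axle until it snapped in. Each push then ended on a hard stop of about 18–20 N. In the last scene and side pictures both clips lie flat around the groove, under the axle head.
- **Kit:** The oil bottle, long parts case and bit case were on the bench. No glue bottle or wax tin showed in any picture I viewed; the detector's one glue hit was an axle and its wax hits were the case and the oil bottle. All three items stand upright on the crate's floor in both last pictures.
- **Bystanders:** I did not touch any of them. I did not measure their positions again at the end.

**Check that disagreed:** The last shape fits from the scene and side cameras put the case 9–13 mm and the bit case 11–21 mm from where I released them. The two cameras also differ from each other by similar amounts. They fitted poorly, partly because the crate hides the bodies. I relied on the arm's own positions at release (within 1 mm of plan) and on the pictures. Even the offsets the fits gave would keep both items within the crate limits.

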